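# Weigh down a glued shoe sole, hook it shut and set its seam

## Task

Stand every steel weight from the mat flat inside the footbed of the shoe sole, clear of the groove, and swing the hook shut over the heel into its catch. Then take the seam tool from its stand and run its tip slowly, about 3 cm a second, along the bottom of the groove from beside the hook's catch right round the toe to beside the hinge, and hang the tool upright back in its stand, leaving the weights in the footbed and the hook shut. Do not shove the tin, the shoe last or the brush about.

Things in the scene. Friction and masses are not known exactly. Their poses are not given: they have to be found in the camera images.
- jig: Fixed plywood jig board 170 x 300 x 12 mm with a cork sole 266 x 98 mm on it. Origin: centre of the board's underside; x across the sole, y along it to the toe (heel and hook at -y), z up. Cork top (footbed and groove floor) 18 mm above the bench. Two black beads, 5 mm thick and high, run round it, one at the edge, one 15 mm further in; the seam groove between is 10 mm wide; the footbed is inside.
- hook (a joint): Angle of the flat steel hook bar (150 mm long, 15 wide, its top 38 mm above the bench) that turns about an upright hinge: 0 = shut, the bar across the heel and its end in the catch (a stop there); it grows as the bar swings open (counter-clockwise from above), up to 1.8. Stiff hinge: stays where it is left; about 1.2 N at the knob moves it.
- hook_knob (a point): Centre of the hook's upright black round knob, 14 mm in diameter, standing 40 mm above the bar from 38 to 78 mm above the bench (this point is 59 mm above the bench), 105 mm from the hinge. The knob can be pinched or pushed.
- hook_hinge (a point): Point on the hook's upright hinge axis, at the height of the bar (34 mm above the bench), at (65, -85) mm in the jig's frame. When shut the bar lies along the jig's -x from here.
- stylus_mid (a point): Centre of the seam tool's square wooden handle, 18 x 18 mm, 70 mm high; x, y square to its faces, z up. In the stand it is 121 mm above the bench. Below the handle a brass collar 30 mm across, 6 mm thick, its underside 41 mm below this point, then a steel shank 10 mm thick, its last 24 mm tapering to a round tip 4 mm thick. 0.09 kg.
- stylus_tip (a point): The seam tool's tip, its lowest point, 101 mm straight below stylus_mid along the tool's axis.
- stand_hole (a point): Centre of the 19 mm hole through the top plate (70 x 70 mm) of the tool's fixed wooden stand, at the plate's upper face, 80 mm above the bench; the tool's shank passes through and its collar rests on the plate. Beneath the plate there is 60 mm of free depth.
- seam0 (a point): Seam point 0 of 0 to 8, the start, on the side of the hook's catch: on the middle of the groove's floor, 18 mm above the bench, at x, y = (-33, -50) mm in the jig's frame. From here the groove's middle runs through (-33, -33) and (-33, -17) to seam1.
- seam1 (a point): Seam point 1 of 0 to 8: on the middle of the groove's floor, 18 mm above the bench, at x, y = (-33, -1) mm in the jig's frame. From here the groove's middle runs through (-34, 15) and (-35, 31) to seam2.
- seam2 (a point): Seam point 2 of 0 to 8: on the middle of the groove's floor, 18 mm above the bench, at x, y = (-36, 47) mm in the jig's frame. From here the groove's middle runs through (-36, 64) and (-35, 80) to seam3.
- seam3 (a point): Seam point 3 of 0 to 8: on the middle of the groove's floor, 18 mm above the bench, at x, y = (-34, 96) mm in the jig's frame. From here the groove's middle runs through (-27, 110) and (-15, 121) to seam4.
- seam4 (a point): Seam point 4 of 0 to 8, at the toe: on the middle of the groove's floor, 18 mm above the bench, at x, y = (1, 124) mm in the jig's frame. From here the groove's middle runs through (16, 120) and (28, 109) to seam5.
- seam5 (a point): Seam point 5 of 0 to 8: on the middle of the groove's floor, 18 mm above the bench, at x, y = (34, 94) mm in the jig's frame. From here the groove's middle runs through (39, 79) and (42, 63) to seam6.
- seam6 (a point): Seam point 6 of 0 to 8: on the middle of the groove's floor, 18 mm above the bench, at x, y = (42, 47) mm in the jig's frame. From here the groove's middle runs through (41, 31) and (38, 15) to seam7.
- seam7 (a point): Seam point 7 of 0 to 8: on the middle of the groove's floor, 18 mm above the bench, at x, y = (35, -1) mm in the jig's frame. From here the groove's middle runs through (34, -17) and (33, -33) to seam8.
- seam8 (a point): Seam point 8 of 0 to 8, the end, on the side of the hook's hinge: on the middle of the groove's floor, 18 mm above the bench, at x, y = (33, -50) mm in the jig's frame.
- weight1_mid (a point): Centre of a plain round steel weight, 36 mm in diameter, 30 mm high, upright, about 0.24 kg; at first on a rubber mat 3 mm thick (this point then 18 mm above the bench). May be absent. In the footbed three fit well with centres at x, y = (0, -15), (2, 35), (2, 82) mm of the jig's frame, this point 33 mm above the bench; the footbed there is 46 to 58 mm wide, from the hook bar to y = 114.
- weight2_mid (a point): Centre of a plain round steel weight, 36 mm in diameter, 30 mm high, upright, about 0.24 kg; at first on a rubber mat 3 mm thick (this point then 18 mm above the bench). May be absent. In the footbed three fit well with centres at x, y = (0, -15), (2, 35), (2, 82) mm of the jig's frame, this point 33 mm above the bench; the footbed there is 46 to 58 mm wide, from the hook bar to y = 114.
- weight3_mid (a point): Centre of a plain round steel weight, 36 mm in diameter, 30 mm high, upright, about 0.24 kg; at first on a rubber mat 3 mm thick (this point then 18 mm above the bench). May be absent. In the footbed three fit well with centres at x, y = (0, -15), (2, 35), (2, 82) mm of the jig's frame, this point 33 mm above the bench; the footbed there is 46 to 58 mm wide, from the hook bar to y = 114.
- weight4_mid (a point): Centre of a plain round steel weight, 36 mm in diameter, 30 mm high, upright, about 0.24 kg; at first on a rubber mat 3 mm thick (this point then 18 mm above the bench). May be absent. In the footbed three fit well with centres at x, y = (0, -15), (2, 35), (2, 82) mm of the jig's frame, this point 33 mm above the bench; the footbed there is 46 to 58 mm wide, from the hook bar to y = 114.
- stylus: The seam tool; origin at its tip, z up along it.
- tin: Bystander: aluminium tin, 70 mm in diameter, 85 mm high; origin under its centre.
- last: Bystander: wooden shoe last, about 190 mm long, 85 mm high; origin under its centre.
- brush: Bystander: brush lying on the bench; origin beneath it.
Things that resemble listed ones, but are neither listed nor needed, are in the scene too. There is more than one size of the stylus; the job needs the largest. Leave any green look-alike of the part that bears weight4_mid alone.

How it is judged:
By the outcome, as a careful person would: the job done as asked, in the order asked, and still so for the second after the job is handed in, with the robot touching nothing.
Of weight1, weight2, weight3, weight4 only 2 to 3 are there at a start; the rules pass over those that are not, and their reading is None.
At some moment in a run one of weight1, weight2, weight3, weight4 may be knocked a few centimetres aside while the robot is not near it.
It also fails if it takes over 200 s, if anything falls off the work surface, if the arm or the gripper's body presses on something with over 40 N, if the wrist force passes 120 N, or if a joint passes its speed limit or range.

## Robot

A 6-joint arm with a two-finger parallel gripper is mounted at the origin on the work surface. World frame = base frame: x ahead of the robot, y to its left, z up, the work surface at z = 0. Lengths are in m, angles in degrees, forces in N, time in s.
With the tool pointing down it reaches from about 0.35 to 0.95 m from the base axis. Payload 17.4 kg.
Tool frame: the origin (TCP) lies at the very end of the fingers, on their centre line; the grasp point (between the pads) lies 19 mm behind it; z points along the fingers, y is the direction in which the jaws open and shut (so a half turn about z gives the same grasp; the last joint's range is limited). The gripper opens to 93 mm and grips with 3 to 60 N. Pads are 15 mm wide; open, the fingers measure 128 mm over their backs; the gripper's body (75 mm by 188 mm) begins 65 mm behind the grasp point.
Start: joints at [-79.286, 6.646, 82.598, -0, 90.757, -2.166], TCP at [0.15, -0.658, 0.219] pointing down, gripper open.
Joint ranges: [-162.19, 162.19], [-47.58, 125.68], [4.15, 143.07], [-65.23, 245.23], [0.69, 171.88], [-170.13, 170.13]. Speed limits (degrees/s): [108.29, 108.29, 127.2, 180, 180, 180].

## Interface

Orientations are given as [roll, pitch, yaw] about the fixed x, y, z axes, in that order (R = Rz(yaw) Ry(pitch) Rx(roll)).
In Python, from rig import manip gives the robot as it stands.
- The arm moves only by the tool send_rows, never from a script. Its argument "motion" is one flat list of numbers, 5 for each row, row after row: the finger opening in mm, from 0 to 93, then the shift along the tool's x, y, z in mm, then the turn about the tool's z in degrees. A call has 1 to 20 rows; each row shifts and turns the pose as measured when the row begins, along the tool's axes as they then stand; what a row does not reach is not made up. A row lasts 1/8 s, in which the tool goes at most 62.5 mm and 10.7 degrees, less where a joint would pass 70% of its speed; a pose out of reach is approached as far as the arm can. A call is refused whole if a number of a shift passes 62.5 or a number of a turn 10.7, either way. A call with a gripper value outside its range is refused whole. The fingers move at their own pace and stop on an object; the grip force is fixed at half the most. Time passes only in rows, so rows that do not move let the fingers close. It gives the time, the measured TCP pose, the force and the opening at its end, in the units of the state.
- manip.observe(): the state, without advancing time (a new reading comes with each control period).
- manip.grab_frame(name): name is "scene" or "top" or "wrist"; returns a dict with "img" (384x512x3 uint8, red, green, blue), "fx", "fy", "cx", "cy" (pixels), "dist" ([k1, k2, p1, p2, k3] as OpenCV has them; the pictures are not rectified), "extrinsics" (4x4, takes a point from world to camera coordinates); the wrist camera has in their place "tool_from_camera" (4x4, takes a point from camera to tool coordinates, whose origin is the TCP and whose axes are the flange's). Camera axes: x right, y down, z forward; pixel columns grow to the right and rows downward; lengths in m; the calibration is good to about 2 mm. A picture is of the moment at which its call begins: read the wrist's pose just before it. There is no depth.
- manip.sign_off(): hands the job in, once; it reports no verdict.
The state is a dict: "time_s": time; "joint_pos": joint angles; "joint_vel": joint speeds; "tau": joint torques, N m; "ee_pos": TCP position; "eef_rot": TCP orientation; "ft_force": force on the tool from outside, world axes, zero at the start; "ft_torque": the same for the moment, N m; "opening": finger opening in m.
Only numpy, scipy, OpenCV 4.12 (cv2) and the standard library are available. Lean on these libraries where they do the work, as an engineer would, in place of code of your own. Each camera call takes 0.05 s, during which the arm holds its last target. There are 200 camera calls.

## Working session

There is one attempt and no reset: what is moved stays moved. The work goes in short steps, Python scripts to look and compute and a tool call to move; the robot and the scene stay as the last step left them, time stands still between calls to the robot, and variables do not carry over. Pictures are saved under pics/ and viewed, about 12 in all and at most 16, crops included, and the job is handed in when it is done.

Besides the shell and the picture viewer there is one more tool, called after "Emit:" by a JSON object that holds its "api" and its "payload". send_rows: Moves the arm, as the interface text tells. Its arguments: {"type":"object","properties":{"motion":{"type":"array"}},"required":["motion"]}

```bash
ls; mkdir -p pics; cat > h.py <<'E'
import numpy as np, cv2
from rig import manip
from scipy.spatial.transform import Rotation as R
def snap(name, fn=None):
    s=manip.observe(); f=manip.grab_frame(name); 
    K=np.array([[f['fx'],0,f['cx']],[0,f['fy'],f['cy']],[0,0,1.]]); d=np.array(f['dist'],float)
    if name=='wrist':
        T=np.eye(4); T[:3,:3]=R.from_euler('xyz',s['eef_rot'],degrees=True).as_matrix(); T[:3,3]=s['ee_pos']
        E=np.linalg.inv(T@np.array(f['tool_from_camera']))
    else: E=np.array(f['extrinsics'])
    if fn: cv2.imwrite('pics/'+fn+'.png',f['img'][:,:,::-1])
    np.savez('pics/'+(fn or name)+'.npz',K=K,d=d,E=E,img=f['img'])
    return f['img'],K,d,E
def load(fn):
    z=np.load('pics/'+fn+'.npz'); return z['img'],z['K'],z['d'],z['E']
def pix2w(cam,uv,z):
    _,K,d,E=cam
    p=cv2.undistortPoints(np.array(uv,float).reshape(-1,1,2),K,d).reshape(-1,2)
    r=np.c_[p,np.ones(len(p))]@E[:3,:3]; c=-E[:3,:3].T@E[:3,3]
    return c+r*((np.broadcast_to(z,len(p))-c[2])/r[:,2])[:,None]
def w2pix(cam,P):
    _,K,d,E=cam
    return cv2.projectPoints(np.array(P,float).reshape(-1,3),cv2.Rodrigues(E[:3,:3])[0],E[:3,3],K,d)[0].reshape(-1,2)
E
python3 - <<'E'
from h import *
np.set_printoptions(precision=4,suppress=True)
print(manip.observe())
for n in('top','scene','wrist'):
    c=snap(n,n+'0'); print(n,c[1][0,0],-c[3][:3,:3].T@c[3][:3,3],c[3][:3,:3].tolist())
f=manip.grab_frame('wrist'); print(np.array(f['tool_from_camera']))
a,b,w=[cv2.imread(f'pics/{n}0.png') for n in('top','scene','wrist')]
cv2.imwrite('pics/top0b.png',cv2.resize(a,(800,600),interpolation=cv2.INTER_CUBIC))
cv2.imwrite('pics/sc0b.png',cv2.resize(b,(800,600),interpolation=cv2.INTER_CUBIC))
E
```

```text
pics
{'time_s': 0.0, 'joint_pos': array([-79.2858,   6.6737,  82.6379,  -0.0003,  90.7561,  -2.1668]), 'joint_vel': array([ 0.0293, -0.0994,  0.0179, -0.0777,  0.1735,  0.0244]), 'tau': array([ -0.0003, -72.1278, -62.2603,   0.0778,   0.0238,  -0.0001]), 'ee_pos': array([ 0.1504, -0.6578,  0.2179]), 'eef_rot': array([-179.9323,   -0.0022,   12.881 ]), 'ft_force': array([-0.0746,  0.7949,  0.3711]), 'ft_torque': array([-0.0405, -0.0196,  0.0046]), 'opening': 0.09277192728491158}
top 402.0176959838452 [0.4624 0.0016 1.3347] [[-0.010936306577444798, -0.9997648633394727, 0.01872472243451091], [-0.9953913844266045, 0.009100528228606674, -0.09546293623835304], [0.09527008453723372, -0.019682439324577413, -0.9952568575872778]]
scene 374.56457134677424 [ 1.0145 -0.5728  0.6993] [[0.7754295930762785, 0.6314296781937437, 0.0023468442007884035], [0.4124785004970537, -0.5037246857564301, -0.7590276197789428], [-0.47809040233961964, 0.5895405011156833, -0.6510541949292775]]
wrist 284.8851399585823 [ 0.2193 -0.642   0.3845] [[0.22113401022232967, -0.9752424924808023, -0.0013529164146735592], [-0.9420496875686856, -0.2139660599197899, 0.2583813293451063], [-0.25227392983567287, -0.05586238503891012, -0.9660420582267789]]
[[-0.0018 -0.966  -0.2584  0.0707]
 [ 1.     -0.0017 -0.0008 -0.0003]
 [ 0.0003 -0.2584  0.966  -0.1665]
 [ 0.      0.      0.      1.    ]]
```

View pics/top0b.png

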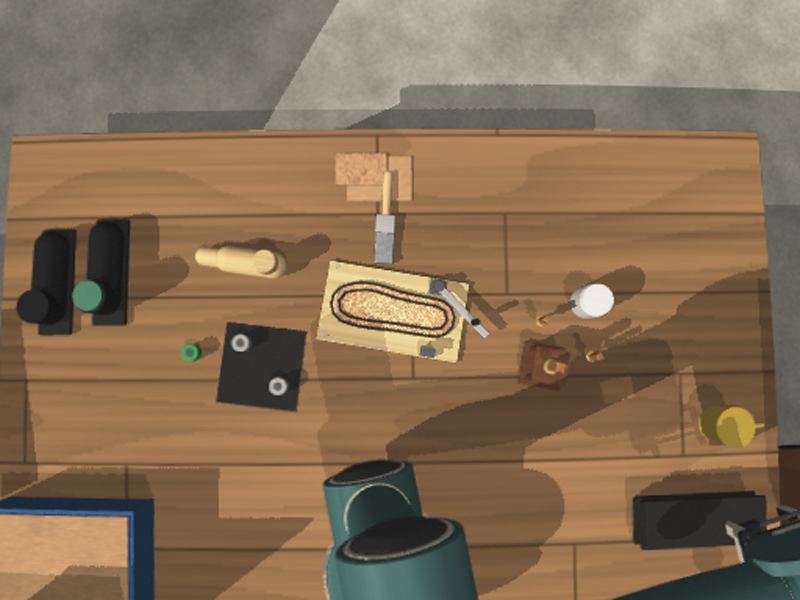

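View pics/sc0b.png

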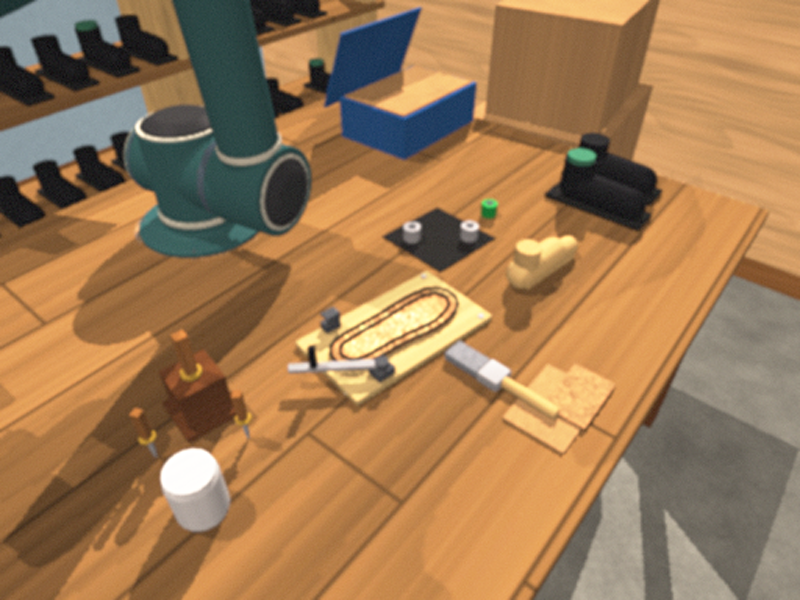

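The top view shows the jig with its hook open at (398,312), weights at (240,342) and (278,386), the stand with the tool at (548,366), the tin at (593,300), the last at (240,260) and the brush at (385,220). Things I could mistake:
- **Weights:** the two grey ones on the mat are wanted. The green ring at (191,352) is off the mat and must be left alone.
- **Seam tools:** the big one in the stand at (548,366) is wanted. The small ones at (542,320) and (596,355) are not.

Next I'll estimate poses and check them in one close crop.

```bash
python3 - <<'E'
from h import *
np.set_printoptions(precision=4,suppress=True)
c=load('top0'); q=lambda l,z: pix2w(c,np.array(l)*.64,z)[:,:2]
print('board',q([(330,261),(470,280),(460,362),(317,341)],.012))
print('weights',q([(240,342),(278,386)],.033)); print('green',q([(191,352)],.03))
print('stand',q([(548,366)],.15)); print('tin',q([(593,300)],.085)); print('small',q([(542,320),(596,355)],.03))
print('last',q([(200,255),(270,262)],.05),'brush',q([(385,262),(388,172)],.02))
im=c[0][:,:,::-1]
def cr(x,y,w,h,s): return cv2.resize(im[y:y+h,x:x+w],None,fx=s,fy=s,interpolation=cv2.INTER_CUBIC)
o=np.zeros((600,800,3),np.uint8)
o[:360,:560]=cr(198,160,140,90,4)[:360]
a=cr(135,200,64,70,3); o[380:380+210,:192]=a
sc=load('scene0')[0][:,:,::-1]
o[380:600,200:456]=cv2.resize(sc[205:205+110,72:200],(256,220),interpolation=cv2.INTER_CUBIC)
o[0:240,560:800]=cr(325,180,60,60,4)
o[380:600,460:660]=cv2.resize(sc[120:120+110,240:340],(200,220),interpolation=cv2.INTER_CUBIC)
cv2.imwrite('pics/comp0.png',o)
E
```

```text
board [[ 0.6587  0.125 ]
 [ 0.6155 -0.1722]
 [ 0.4423 -0.1475]
 [ 0.4895  0.1524]]
weights [[0.4882 0.3097]
 [0.3973 0.2304]]
green [[0.4682 0.4128]]
stand [[ 0.4345 -0.2991]]
tin [[ 0.5643 -0.4123]]
small [[ 0.5278 -0.3198]
 [ 0.4529 -0.4326]]
last [[0.6684 0.3916]
 [0.6522 0.2455]] brush [[0.6544 0.0082]
 [0.8497 0.0001]]
```

View pics/comp0.png

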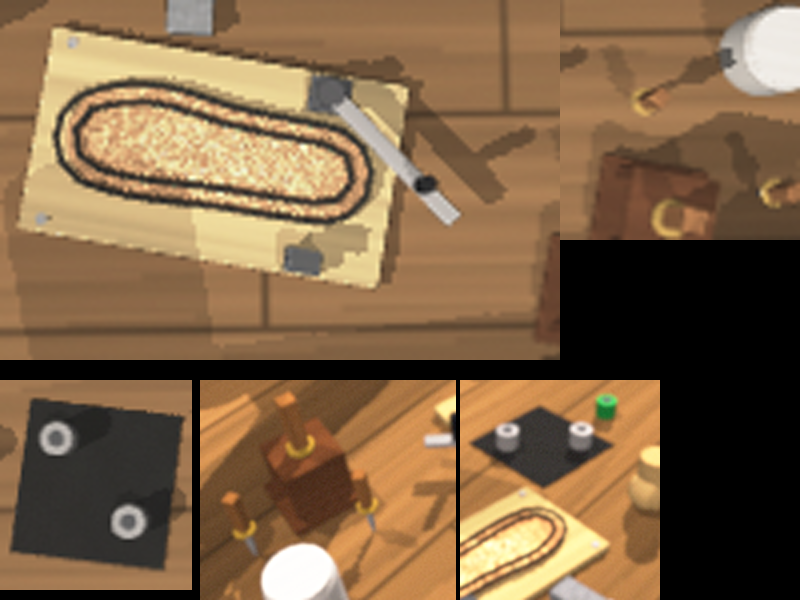

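The crop confirms the choices: two grey steel rings on the mat, the green one off it, and the large tool in the stand with two smaller tools beside it. The board measures 300 x 175 mm, which matches its stated size. Moving over the mat.

Emit:
{"api": "send_rows", "payload": {"motion": [93,0,0,0,10.7,93,0,0,0,10.7,93,21,-49,0,0,93,21,-49,0,0,93,21,-49,0,0,93,21,-49,0,0,93,21,-49,0,0,93,21,-49,0,0,93,21,-49,0,0,93,21,-49,0,0,93,21,-49,0,0,93,21,-49,0,0,93,-9,-58,0,0,93,-9,-58,0,0,93,-9,-58,0,0,93,-9,-58,0,0,93,0,0,0,0]}}

```text
time_s: 2.33
ee_pos: [0.4429, 0.0502, 0.2175]
eef_rot: [-179.8, -0.0, -9.2]
ft_force: [-0.4, -0.9, -0.0]
opening: 0.0928
```

```bash
python3 - <<'E'
from h import *
c=snap('wrist','w1'); s=manip.observe(); print(s['time_s'],s['ee_pos'],s['eef_rot'],s['joint_pos'])
cv2.imwrite('pics/w1b.png',cv2.resize(c[0][:,:,::-1],(800,600),interpolation=cv2.INTER_CUBIC))
E
```

```text
2.375 [0.44303646 0.04858178 0.21740628] [-1.79804047e+02 -2.51129724e-02 -9.27633310e+00] [  2.85130921 -23.01346166 109.29064883   0.18668346  93.6570731
 102.13961379]
```

View pics/w1b.png

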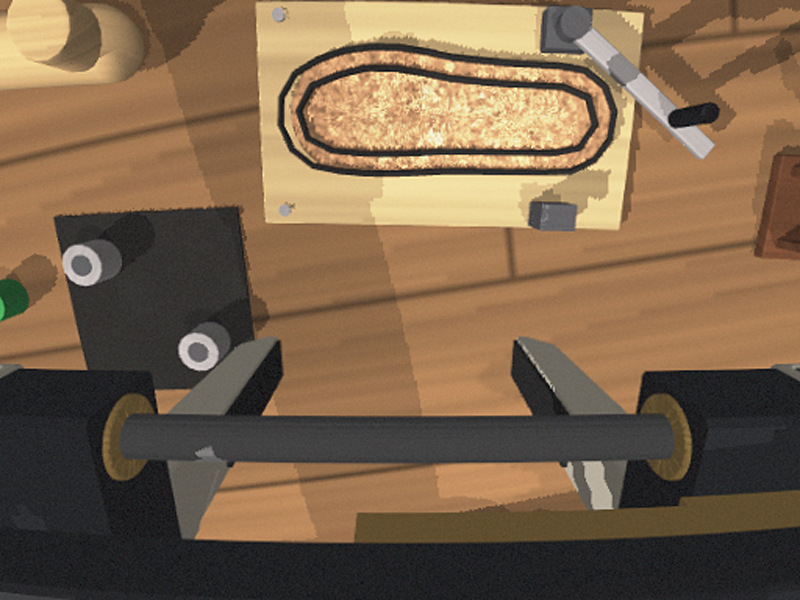

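The wrist view shows the board corners at (257,2), (644,11), (619,230) and (265,221), the weight tops at (83,265) and (199,352), and the knob at (693,115). Fitting the jig pose.

```bash
cat >> h.py <<'E'
def jig2w(j,p):  # j=(x,y,yawdeg); p Nx3
    p=np.atleast_2d(p); r=R.from_euler('z',j[2],degrees=True).as_matrix(); return p@r.T+[j[0],j[1],0]
SEAM=np.array([(-33,-50),(-33,-33),(-33,-17),(-33,-1),(-34,15),(-35,31),(-36,47),(-36,64),(-35,80),(-34,96),(-27,110),(-15,121),(1,124),(16,120),(28,109),(34,94),(39,79),(42,63),(42,47),(41,31),(38,15),(35,-1),(34,-17),(33,-33),(33,-50)])/1000.
def plan(dx,dy,yaw):  # world shift mm -> tool shift
    a=np.radians(yaw); return np.round([np.cos(a)*dx+np.sin(a)*dy, np.sin(a)*dx-np.cos(a)*dy],1)
E
python3 - <<'E'
from h import *
from scipy.optimize import least_squares
np.set_printoptions(precision=4,suppress=True)
c=load('w1'); q=lambda l,z: pix2w(c,np.array(l)*.64,z)
uv=np.array([(257,2),(644,11),(619,230),(265,221)])*.64
pj=np.array([(.085,.15,.012),(.085,-.15,.012),(-.085,-.15,.012),(-.085,.15,.012)])
f=lambda j:(w2pix(c,jig2w(j,pj))-uv).ravel()
r=least_squares(f,[.55,-.01,-8.5],x_scale=[.01,.01,1]); print('jig',r.x,r.fun)
print('weights',q([(83,265),(199,352)],.033)[:,:2])
h=jig2w(r.x,[.065,-.085,.034])[0]; print('hinge',h,w2pix(c,h)/.64,'knob top',q([(712,111)],.078),'mid',q([(693,115)],.059))
o=cv2.resize(c[0][:,:,::-1],(800,600),interpolation=cv2.INTER_CUBIC)
for p in w2pix(c,jig2w(r.x,np.c_[SEAM,np.full(25,.018)]))/.64: cv2.circle(o,tuple(int(v) for v in p),2,(255,0,0),-1)
cv2.imwrite('pics/w1o.png',cv2.resize(o[0:250,240:740],(800,400),interpolation=cv2.INTER_CUBIC))
E
```

```text
jig [  0.5487  -0.0076 -10.2791] [-1.1546 -1.1138  0.8262  0.363   0.6957 -0.0362 -0.3282  1.1611]
weights [[0.4854 0.3094]
 [0.3949 0.2313]]
hinge [ 0.5975 -0.1028  0.034 ] [[572.0092  25.1057]] knob top [[ 0.5221 -0.176   0.078 ]] mid [[ 0.5218 -0.1749  0.059 ]]
```

View pics/w1o.png

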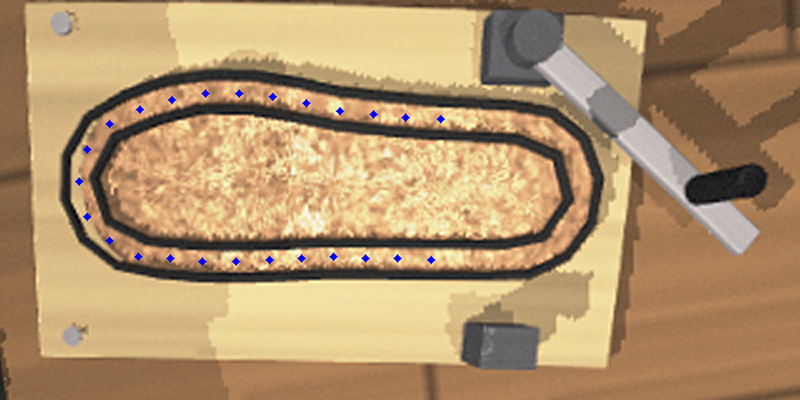

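The overlay of seam points lies in the middle of the groove, and hinge to knob measures 105 mm, as it should. The jig pose is good. Going to the first weight.

Emit:
{"api": "send_rows", "payload": {"motion": [93,0,-53,0,1,93,0,-53,0,0,93,0,-53,0,0,93,0,-53,0,0,93,0,-52,0,0,93,0,0,45,0,93,0,0,45,0,93,0,0,45,0,93,0,0,0,0]}}

```text
time_s: 3.5
ee_pos: [0.4987, 0.3041, 0.0793]
eef_rot: [-179.9, -0.2, -11.2]
ft_force: [0.6, -0.8, 0.4]
opening: 0.0929
```

```bash
python3 - <<'E'
from h import *
c=snap('wrist','w2'); s=manip.observe(); print(s['time_s'],s['ee_pos'],s['eef_rot'])
g=cv2.cvtColor(c[0],cv2.COLOR_RGB2GRAY)
print('w1 pred',w2pix(c,[.4854,.3094,.033]),'w2',w2pix(c,[.3949,.2313,.033]))
cv2.imwrite('pics/w2b.png',c[0][:,:,::-1])
E
```

```text
3.55 [0.49977888 0.30477876 0.08199155] [-179.8214093    -0.3243515   -11.24440948]
w1 pred [[250.6097213  220.89740125]] w2 [[357.997525   298.27247052]]
```

View pics/w2b.png

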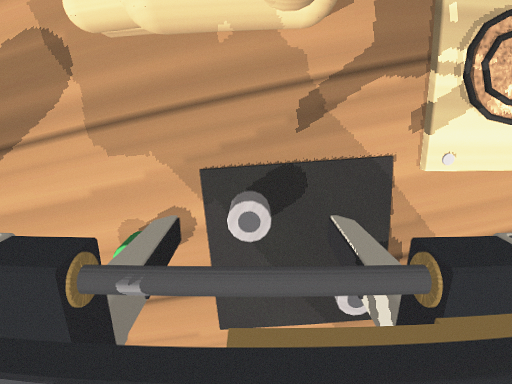

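The weight is at (249,221), right where predicted. Descending with a narrower opening.

Emit:
{"api": "send_rows", "payload": {"motion": [65,-15,-2,0,-1,65,0,0,20,0,65,0,0,20,0,65,0,0,20,0,65,0,0,10,0,65,0,0,0,0]}}

```text
time_s: 4.3
ee_pos: [0.4872, 0.3103, 0.0116]
eef_rot: [-179.6, -0.6, -10.2]
ft_force: [0.4, -0.5, -0.4]
opening: 0.065
```

Emit:
{"api": "send_rows", "payload": {"motion": [65,-1.5,1,2,0,20,0,0,0,0,20,0,0,0,0,20,0,0,0,0,20,0,0,0,0,20,0,0,0,0,20,0,0,0,0,20,0,0,-5,0,20,0,0,-20,0,20,0,0,-35,0,20,0,0,-25,0,20,0,0,0,0]}}

```text
time_s: 5.8
ee_pos: [0.4851, 0.3095, 0.1026]
eef_rot: [-179.5, -0.7, -10.2]
ft_force: [0.1, 0.4, -2.5]
opening: 0.0351
```

Emit:
{"api": "send_rows", "payload": {"motion": [20,24,45,0,0,20,24,45,0,0,20,24,45,0,0,20,24,45,0,0,20,24,45,0,0,20,0,0,0,0,20,0,0,0,0]}}

```text
time_s: 6.68
ee_pos: [0.5634, 0.0597, 0.0983]
eef_rot: [-179.6, -0.5, -10.1]
ft_force: [-0.1, 0.9, -2.7]
opening: 0.0353
```

```bash
python3 - <<'E'
from h import *
c=snap('wrist','w3'); s=manip.observe(); print(s['time_s'],s['ee_pos'],s['eef_rot'])
p=jig2w((.5487,-.0076,-10.28),[.002,.075,.024])[0]; print(p,plan(*((p-s['ee_pos'])[:2]*1000),s['eef_rot'][2]))
cv2.imwrite('pics/w3b.png',c[0][:,:,::-1])
E
```

```text
6.725 [0.56329284 0.05989896 0.09828684] [-179.56339247   -0.51200475  -10.10747203]
[0.5640523  0.06583914 0.024     ] [-0.3 -6. ]
```

View pics/w3b.png

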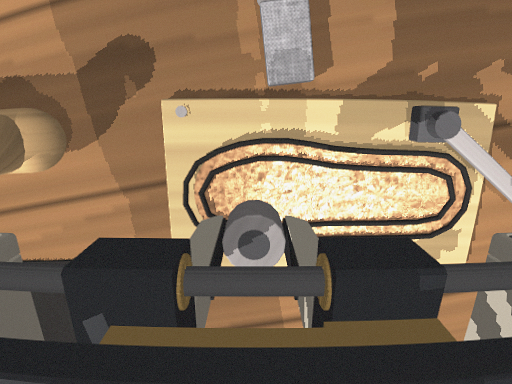

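The weight is held upright at (253,240) over the toe half of the footbed. Lowering it.

Emit:
{"api": "send_rows", "payload": {"motion": [20,0,-6,0,0,20,0,0,25,0,20,0,0,25,0,20,0,0,15,0,20,0,0,3,0,20,0,0,0,0,20,0,0,0,0]}}

```text
time_s: 7.6
ee_pos: [0.5654, 0.0725, 0.0305]
eef_rot: [-179.5, -0.7, -9.7]
ft_force: [1.1, 0.8, -3.1]
opening: 0.0359
```

Emit:
{"api": "send_rows", "payload": {"motion": [20,-1,4,0,0,20,0,0,3,0,20,0,0,2,0,20,0,0,0,0]}}

```text
time_s: 8.1
ee_pos: [0.5643, 0.0682, 0.0264]
eef_rot: [-179.5, -0.8, -9.8]
ft_force: [-0.4, 0.2, -2.9]
opening: 0.0354
```

Emit:
{"api": "send_rows", "payload": {"motion": [20,0,0,1,0,20,0,0,1,0,20,0,0,0,0]}}

```text
time_s: 8.48
ee_pos: [0.5647, 0.0683, 0.0263]
eef_rot: [-179.5, -0.8, -9.8]
ft_force: [0.2, 0.7, -2.0]
opening: 0.0355
```

Emit:
{"api": "send_rows", "payload": {"motion": [20,0,0,2,0,20,0,0,0,0]}}

```text
time_s: 8.72
ee_pos: [0.5653, 0.0683, 0.0263]
eef_rot: [-179.4, -0.9, -9.8]
ft_force: [-0.4, -0.5, -2.4]
opening: 0.0351
```

Emit:
{"api": "send_rows", "payload": {"motion": [20,0,0,3,0]}}

```text
time_s: 8.85
ee_pos: [0.5661, 0.0683, 0.0257]
eef_rot: [-179.4, -1.0, -9.7]
ft_force: [-15.6, -3.6, 40.1]
opening: 0.0355
```

Firm contact with the floor. Releasing.

Emit:
{"api": "send_rows", "payload": {"motion": [44,0,0,0,0,44,0,0,0,0,44,0,0,0,0,44,0,0,-20,0,44,0,0,-30,0,44,0,0,-40,0,44,0,0,0,0]}}

```text
time_s: 9.72
ee_pos: [0.5647, 0.0677, 0.1221]
eef_rot: [-179.4, -1.1, -9.7]
ft_force: [-1.2, 0.7, 0.1]
opening: 0.0442
```

Emit:
{"api": "send_rows", "payload": {"motion": [65,-39,-26.5,0,0,65,-39,-26.5,0,0,65,-39,-26.5,0,0,65,-39,-26.5,0,0,65,-39,-26.5,0,0,65,0,0,0,0]}}

```text
time_s: 10.48
ee_pos: [0.3894, 0.2352, 0.1211]
eef_rot: [-179.4, -1.1, -9.8]
ft_force: [0.2, 0.0, 0.0]
opening: 0.0652
```

```bash
python3 - <<'E'
from h import *
c=snap('wrist','w4'); s=manip.observe(); print(s['time_s'],s['ee_pos'],s['eef_rot'])
print(plan(394.9-s['ee_pos'][0]*1000,231.3-s['ee_pos'][1]*1000,s['eef_rot'][2]))
o=c[0][:,:,::-1].copy()
j=(.5487,-.0076,-10.28)
print(w2pix(c,jig2w(j,[.002,.075,.048])),w2pix(c,[.3949,.2313,.033]))
for p in w2pix(c,jig2w(j,np.c_[SEAM,np.full(25,.018)])): cv2.circle(o,tuple(int(v) for v in p),1,(255,0,0),-1)
cv2.imwrite('pics/w4b.png',o)
E
```

```text
10.525 [0.39034238 0.23438923 0.12115694] [-179.3788581    -1.12294547   -9.89545359]
[5.  2.3]
[[431.91260649 -55.56900378]] [[257.96256499 185.16665923]]
```

View pics/w4b.png

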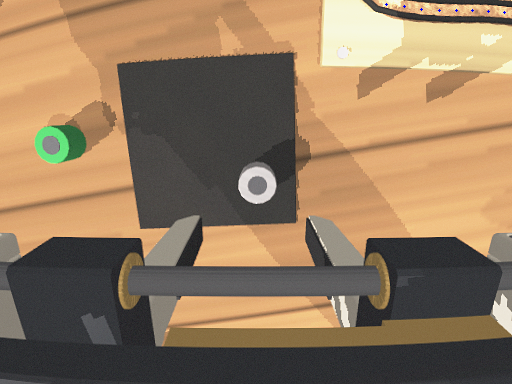

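The second weight is at (257,185), unmoved. Grasping it.

Emit:
{"api": "send_rows", "payload": {"motion": [65,5,2,0,0,65,0,0,30,0,65,0,0,30,0,65,0,0,30,0,65,0,0,16,0,65,0,0,0,0]}}

```text
time_s: 11.28
ee_pos: [0.4027, 0.2276, 0.0131]
eef_rot: [-179.4, -1.2, -10.3]
ft_force: [0.4, -1.1, -0.6]
opening: 0.0647
```

Emit:
{"api": "send_rows", "payload": {"motion": [65,-7,-2,0,0,65,0,0,3,0,65,0,0,0,0]}}

```text
time_s: 11.65
ee_pos: [0.3972, 0.2315, 0.0123]
eef_rot: [-179.3, -1.3, -10.3]
ft_force: [-0.4, -0.2, 0.6]
opening: 0.0652
```

Emit:
{"api": "send_rows", "payload": {"motion": [65,-2,0,5,0,65,0,0,0,0]}}

```text
time_s: 11.9
ee_pos: [0.3954, 0.2321, 0.0074]
eef_rot: [-179.3, -1.4, -10.3]
ft_force: [-0.5, 0.1, 0.8]
opening: 0.0651
```

Emit:
{"api": "send_rows", "payload": {"motion": [65,0,0,-2,0,20,0,0,0,0,20,0,0,0,0,20,0,0,0,0,20,0,0,0,0,20,0,0,0,0,20,0,0,0,0]}}

```text
time_s: 12.78
ee_pos: [0.3955, 0.2321, 0.0098]
eef_rot: [-179.3, -1.4, -10.3]
ft_force: [-0.6, 0.0, 1.1]
opening: 0.0355
```

Emit:
{"api": "send_rows", "payload": {"motion": [20,0,0,-5,0,20,0,0,-20,0,20,0,0,-35,0,20,0,0,-30,0,20,0,0,0,0]}}

```text
time_s: 13.4
ee_pos: [0.3921, 0.2309, 0.1017]
eef_rot: [-179.4, -1.2, -10.3]
ft_force: [0.3, 0.2, -3.2]
opening: 0.0355
```

Emit:
{"api": "send_rows", "payload": {"motion": [20,33,37,0,0,20,33,37,0,0,20,33,37,0,0,20,33,37,0,0,20,33,37,0,0,20,32,37,0,0,20,0,0,0,0,20,0,0,0,0]}}

```text
time_s: 14.4
ee_pos: [0.5467, -0.0305, 0.0911]
eef_rot: [-179.4, -0.6, -10.2]
ft_force: [-0.4, -0.3, -2.5]
opening: 0.0356
```

Emit:
{"api": "send_rows", "payload": {"motion": [20,-2,-6,0,0,20,0,0,25,0,20,0,0,20,0,20,0,0,13,0,20,0,0,0,0,20,0,0,0,0]}}

```text
time_s: 15.15
ee_pos: [0.5453, -0.0191, 0.0311]
eef_rot: [-179.4, -0.6, -9.9]
ft_force: [0.5, 0.6, -2.6]
opening: 0.0353
```

Emit:
{"api": "send_rows", "payload": {"motion": [20,0,0,4,0,20,0,0,0,0,20,0,0,3,0,20,0,0,0,0]}}

```text
time_s: 15.65
ee_pos: [0.5463, -0.0193, 0.0252]
eef_rot: [-179.4, -0.8, -10.0]
ft_force: [0.5, -1.2, -3.6]
opening: 0.0352
```

Emit:
{"api": "send_rows", "payload": {"motion": [20,0,0,2.5,0]}}

```text
time_s: 15.78
ee_pos: [0.5466, -0.0194, 0.0246]
eef_rot: [-179.4, -0.8, -10.0]
ft_force: [-21.6, 1.5, 40.5]
opening: 0.0354
```

Floor contact, so I'm releasing the weight, then rising and moving over the knob with the jaws along the mean swing direction.

Emit:
{"api": "send_rows", "payload": {"motion": [44,0,0,0,0,44,0,0,0,0,44,0,0,0,0,44,0,0,-20,0,44,0,0,-40,0,44,0,0,-45,0,44,0,0,0,-9,44,0,0,0,-9,44,0,0,0,-9,44,-17,35.5,0,0,44,-17,35.5,0,0,44,-17,35.5,0,0,44,-17,33,0,0,44,0,0,0,0,44,0,0,0,0]}}

```text
time_s: 17.65
ee_pos: [0.5241, -0.1781, 0.1492]
eef_rot: [179.8, -1.7, 18.0]
ft_force: [-0.4, -0.6, -1.3]
opening: 0.044
```

```bash
python3 - <<'E'
from h import *
c=snap('wrist','w5'); s=manip.observe(); print(s['time_s'],s['ee_pos'],s['eef_rot'])
print(plan(522-s['ee_pos'][0]*1000,-175.5-s['ee_pos'][1]*1000,s['eef_rot'][2]))
o=c[0][:,:,::-1].copy()
j=(.5487,-.0076,-10.28)
print(w2pix(c,[.522,-.1755,.078]))
for p in w2pix(c,jig2w(j,np.c_[SEAM,np.full(25,.018)])): cv2.circle(o,tuple(int(v) for v in p),1,(255,0,0),-1)
cv2.imwrite('pics/w5b.png',o)
E
```

```text
17.7 [ 0.52416726 -0.17799901  0.14914061] [179.79695459  -1.68126616  18.06764318]
[-1.3 -3. ]
[[250.36641368 198.68458957]]
```

View pics/w5b.png

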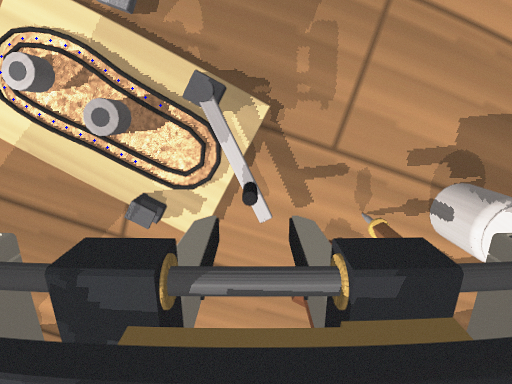

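Both weights stand inside the footbed at (22,72) and (105,118), and the seam overlay still fits. The knob top is at (250,187), a little off the prediction, so I'll recompute its position.

```bash
python3 - <<'E'
from h import *
c=load('w5'); s=manip.observe()
k=pix2w(c,[(250,186)],.078)[0]; b=pix2w(c,[(249,203)],.038)[0]; print(k,b, 'hinge',pix2w(c,[(204,92)],.040))
print(plan(*((k[:2]-s['ee_pos'][:2])*1000),s['eef_rot'][2]),np.hypot(*(k[:2]-[.5975,-.1028])))
print('weights jig',[(R.from_euler('z',10.28,degrees=True).as_matrix()@(p-[.5487,-.0076,0]))[:2] for p in pix2w(c,[(20,72),(104,117)],.048)])
E
```

```text
[ 0.53272683 -0.1717273   0.078     ] [ 0.5064641  -0.17868054  0.038     ] hinge [[ 0.59701593 -0.1055073   0.04      ]]
[10.1 -3.3] 0.09458613122868746
weights jig [array([0.00227369, 0.07508092]), array([ 0.00126226, -0.01526188])]
```

The knob's top is actually the lower end, at (250,199), because tops lean away from the camera. That agrees with the first measurement. The weights read (2,75) and (1,-15) in the jig frame. Descending round the knob.

Emit:
{"api": "send_rows", "payload": {"motion": [44,-1,-3,0,0,44,0,0,35,0,44,0,0,35,0,44,0,0,24,0,44,0,0,0,0,24,0,0,0,0,24,0,0,0,0,24,0,0,0,0]}}

```text
time_s: 18.7
ee_pos: [0.5271, -0.1703, 0.0576]
eef_rot: [179.6, -1.9, 18.4]
ft_force: [0.5, 0.4, 0.3]
opening: 0.0245
```

Emit:
{"api": "send_rows", "payload": {"motion": [24,-5,2,3,0,24,0,0,2,0,24,0,-3,0,0,24,-3,-7.7,0,0,24,-3,-7.7,0,0,24,-2,-8,0,0,24,-2,-8,0,0,24,0,0,0,0]}}

```text
time_s: 19.7
ee_pos: [0.5011, -0.1426, 0.0524]
eef_rot: [179.6, -2.0, 18.4]
ft_force: [0.1, -0.3, -0.6]
opening: 0.0238
```

Emit:
{"api": "send_rows", "payload": {"motion": [24,-1,-8,0,0,24,0,-8,0,0,24,1,-8,0,0,24,1.5,-8,0,0,24,2,-8,0,0,24,3,-8,0,0,24,0,0,0,0]}}

```text
time_s: 20.58
ee_pos: [0.4915, -0.0913, 0.0522]
eef_rot: [179.6, -2.0, 18.4]
ft_force: [-0.4, -0.0, -0.7]
opening: 0.024
```

Emit:
{"api": "send_rows", "payload": {"motion": [24,2,-5,0,0,24,1.5,-3,0,0,24,0,0,0,0]}}

```text
time_s: 20.95
ee_pos: [0.4925, -0.0822, 0.0522]
eef_rot: [179.6, -2.0, 18.4]
ft_force: [-0.7, -0.4, -0.0]
opening: 0.0238
```

Emit:
{"api": "send_rows", "payload": {"motion": [24,1,-2.5,0,0,24,0.5,-1.5,0,0]}}

```text
time_s: 21.2
ee_pos: [0.4927, -0.0792, 0.0522]
eef_rot: [179.4, -1.9, 18.4]
ft_force: [0.2, -19.0, -4.2]
opening: 0.0242
```

The 19 N reaction shows the bar is at its stop. Backing off, rising and moving toward the stand.

Emit:
{"api": "send_rows", "payload": {"motion": [24,0,4,0,0,34,0,0,0,0,34,0,0,0,0,34,0,0,-25,0,34,0,0,-50,0,34,0,0,-60,0,34,0,0,-60,0,60,-31,39,0,0,60,-31,39,0,0,60,-31,39,0,0,60,0,0,0,0,60,0,0,0,0]}}

```text
time_s: 22.7
ee_pos: [0.4339, -0.2254, 0.2517]
eef_rot: [179.5, -2.0, 18.6]
ft_force: [0.2, 1.1, 0.5]
opening: 0.0602
```

```bash
python3 - <<'E'
from h import *
c=snap('wrist','w6'); s=manip.observe(); print(s['time_s'],s['ee_pos'],s['eef_rot'])
o=cv2.resize(c[0][:,:,::-1],(800,600),interpolation=cv2.INTER_CUBIC)
j=(.5487,-.0076,-10.28)
for p in w2pix(c,np.r_[jig2w(j,[[-.04,-.085,.078],[-.085,-.085,.038]]),[[.4345,-.299,.156]]])/.64: cv2.circle(o,tuple(int(v) for v in p),2,(0,0,255),-1); print(p)
cv2.imwrite('pics/w6b.png',o)
E
```

```text
22.75 [ 0.43397232 -0.22519438  0.25171776] [179.45820138  -1.96962813  18.58823606]
[239.75978858 140.17449879]
[233.28420594 193.96919361]
[507.31392982 333.31746173]
```

View pics/w6b.png

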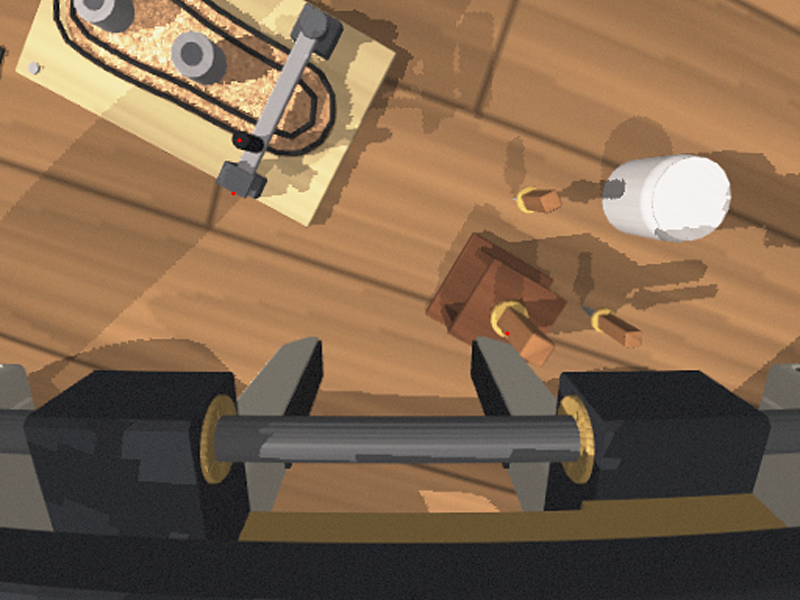

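The hook lies shut in its catch at (242,178). The tool is in the stand with its collar at (508,318) and its handle top near (537,350). One enlarged crop will give its pose and yaw.

```bash
python3 - <<'E'
from h import *
c=load('w6')
o=cv2.resize(c[0][140:240,265:395,::-1],(780,600),interpolation=cv2.INTER_CUBIC)
cv2.imwrite('pics/w6c.png',o)
E
```

```text
(no output)
```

View pics/w6c.png

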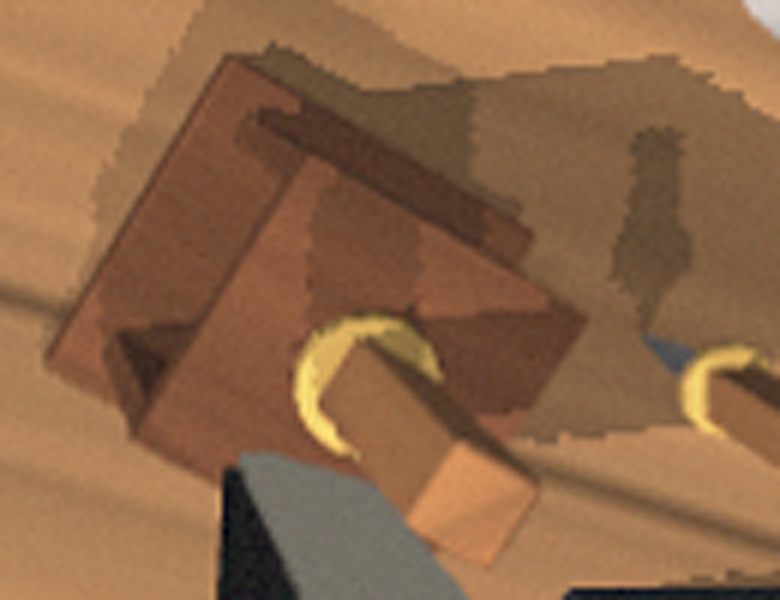

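```bash
python3 - <<'E'
from h import *
np.set_printoptions(precision=4,suppress=True)
c=load('w6'); q=lambda l,z: pix2w(c,np.array(l)/6+[265,140],z)
t=q([(456,441),(540,490),(490,566),(410,522)],.156)[:,:2]; print('top',t,t.mean(0))
e=np.diff(np.r_[t,t[:1]],axis=0); print(np.hypot(*e.T),np.degrees(np.arctan2(e[:,1],e[:,0])))
p=q([(310,155),(587,320),(132,433)],.08)[:,:2]; e=p[1:]-p[0]; print('plate',p,np.hypot(*e.T),np.degrees(np.arctan2(e[:,1],e[:,0])),p[1:].mean(0))
print('collar',q([(367,387)],.085))
s=manip.observe(); m=t.mean(0)
E
```

```text
top [[ 0.4394 -0.3145]
 [ 0.4358 -0.3313]
 [ 0.4208 -0.3285]
 [ 0.4239 -0.3126]] [ 0.43   -0.3217]
[0.0171 0.0153 0.0162 0.0156] [-101.8479  169.6294   79.0074   -7.0493]
plate [[ 0.4704 -0.2949]
 [ 0.4565 -0.3628]
 [ 0.4037 -0.2807]] [0.0693 0.0681] [-101.5156  167.937 ] [ 0.4301 -0.3218]
collar [[ 0.4295 -0.3223  0.085 ]]
```

The stand hole comes out at (0.430, -0.322) from three features (plate, collar and handle top) agreeing to about 1 mm. The plate measures 69 mm and its faces lie at yaw -12°. Moving over it.

Emit:
{"api": "send_rows", "payload": {"motion": [60,0,0,0,10.2,60,0,0,0,10.2,60,0,0,0,10,60,5,31,0,0,60,5,31,0,0,60,5,30,0,0,60,0,0,30,0,60,0,0,30,0,60,0,0,0,0,60,0,0,0,0]}}

```text
time_s: 24.0
ee_pos: [0.4375, -0.3102, 0.1916]
eef_rot: [-179.4, -2.1, -11.9]
ft_force: [0.4, -0.8, 0.2]
opening: 0.0602
```

Emit:
{"api": "send_rows", "payload": {"motion": [60,-8,14,0,0,60,0,0,0,0,60,0,0,20,0,60,0,0,20,0,60,0,0,0,0]}}

```text
time_s: 24.62
ee_pos: [0.4281, -0.3229, 0.1502]
eef_rot: [-179.4, -2.2, -11.9]
ft_force: [-0.1, 0.1, 0.6]
opening: 0.0597
```

Emit:
{"api": "send_rows", "payload": {"motion": [60,0,0,20,0,60,0,0,15,0,60,0,0,8,0,60,0,0,0,0,60,0,0,0,0]}}

```text
time_s: 25.25
ee_pos: [0.43, -0.3226, 0.104]
eef_rot: [-179.4, -2.2, -11.9]
ft_force: [0.6, -0.2, 0.8]
opening: 0.0602
```

Centred to within 1 mm at the planned height. Gripping.

Emit:
{"api": "send_rows", "payload": {"motion": [10,0,0,0,0,10,0,0,0,0,10,0,0,0,0,10,0,0,0,0,10,0,0,0,0,10,0,0,0,0,10,0,0,0,0]}}

```text
time_s: 26.12
ee_pos: [0.4304, -0.323, 0.1053]
eef_rot: [-179.5, -2.3, -11.9]
ft_force: [-0.6, 0.6, -0.3]
opening: 0.0176
```

Emit:
{"api": "send_rows", "payload": {"motion": [10,0.2,0,-5,0,10,0.6,0,-15,0,10,0.8,0,-20,0,10,0.8,0,-20,0,10,0.8,0,-20,0,10,0,0,0,0,10,0,0,0,0]}}

```text
time_s: 27.0
ee_pos: [0.4306, -0.324, 0.1928]
eef_rot: [-179.5, -2.4, -11.9]
ft_force: [-0.6, -0.1, -1.2]
opening: 0.0182
```

```bash
cat >> h.py <<'E'
J=(.5487,-.0076,-10.28)
def pose(s): return R.from_euler('xyz',s['eef_rot'],degrees=True), np.array(s['ee_pos'])
g=R.from_euler('xyz',[-179.45,-2.25,-11.9],degrees=True)
TIP=g.inv().apply(np.array([.430,-.3222,.020])-np.array([.4303,-.3229,.1053]))
def tipw(s): r,p=pose(s); return r.apply(TIP)+p
def togo(s,target): r,p=pose(s); return np.round(r.inv().apply(np.array(target)-tipw(s))*1000,1)
SW=jig2w(J,np.c_[SEAM,np.full(25,.018)])
E
python3 - <<'E'
from h import *
s=manip.observe(); print(TIP,tipw(s),SW[0],togo(s,SW[0]+[0,0,.08]))
E
```

```text
[-0.00378642  0.00019495  0.0852191 ] [ 0.43044328 -0.32348433  0.10752427] [ 0.5073068  -0.05090823  0.018     ] [  18.7 -282.5   12.6]
```

Emit:
{"api": "send_rows", "payload": {"motion": [10,3,-30,0,0,10,4,-55,0,0,10,4,-55,0,0,10,4,-55,0,0,10,3,-50,0,0,10,1,-25,0,0,10,0,0,0,0,10,0,0,0,0]}}

```text
time_s: 28.0
ee_pos: [0.5043, -0.0559, 0.189]
eef_rot: [-179.5, -1.9, -12.0]
ft_force: [-0.5, -0.2, -1.5]
opening: 0.018
```

```bash
python3 - <<'E'
from h import *
s=manip.observe(); c=snap('wrist','w7'); print(s['ee_pos'],s['eef_rot'],tipw(s),togo(s,SW[0]+[0,0,.03]))
o=c[0][:,:,::-1].copy()
for p in w2pix(c,np.r_[SW,[tipw(s)]]): cv2.circle(o,tuple(int(v) for v in np.round(p)),1,(255,0,0),-1)
cv2.imwrite('pics/w7b.png',cv2.resize(o,(800,600),interpolation=cv2.INTER_CUBIC))
E
```

```text
[ 0.50426244 -0.05587797  0.18904334] [-179.46108936   -1.87390137  -11.95426271] [ 0.50341192 -0.05507785  0.10374794] [ 1.1 -4.4 55.9]
```

View pics/w7b.png

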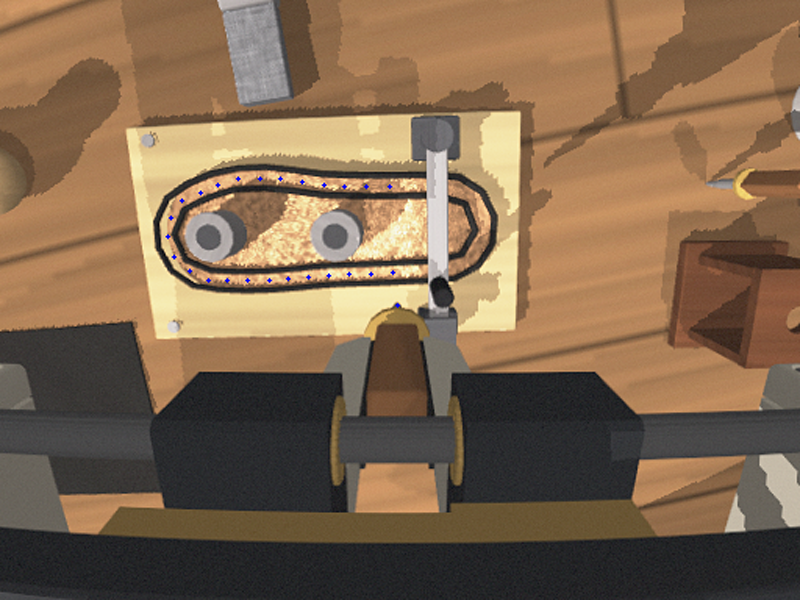

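The picture shows the hook shut, the weights in place, and the tool upright with its tip hidden just behind the collar at (397,305). I'll measure the seam offset against the beads numerically to refine the jig pose.

```bash
python3 - <<'E'
from h import *
from scipy.ndimage import map_coordinates
from scipy.optimize import least_squares
np.set_printoptions(precision=2,suppress=True,linewidth=150)
t=np.gradient(SEAM,axis=0); t/=np.linalg.norm(t,axis=1)[:,None]; n=np.c_[-t[:,1],t[:,0]]
off=np.arange(-13,13.1,.25)/1000
for name in('w1','w5','w7'):
    c=load(name); g=c[0].max(2).astype(float)
    o=[]
    for k in range(25):
        P=np.c_[SEAM[k]+off[:,None]*n[k],np.full(len(off),.023)]
        uv=w2pix(c,jig2w(J,P)); v=map_coordinates(g,[uv[:,1],uv[:,0]],order=1,mode='nearest')
        w=np.clip(110-v,0,None); m1=off<-.002; m2=off>.002
        if uv.min()<2 or w[m1].sum()<100 or w[m2].sum()<100: o.append([np.nan]*2); continue
        o.append([(w*off)[m1].sum()/w[m1].sum()*1000,(w*off)[m2].sum()/w[m2].sum()*1000])
    o=np.array(o); mid=o.mean(1); print(name,np.nanmean(o,axis=0)); print(mid)
    # fit dx,dy (jig mm), rot about origin
    ok=~np.isnan(mid); A=np.c_[n[:,0],n[:,1],n[:,1]*SEAM[:,0]-n[:,0]*SEAM[:,1]][ok]
    print('fit mm,mm,mrad',np.linalg.lstsq(A*[1,1,1],mid[ok],rcond=None)[0]*[1,1,1])
E
```

```text
w1 [-8.08  7.03]
[-0.72 -0.59 -0.56 -0.08 -0.48 -0.28 -0.8  -0.57 -0.49 -2.14 -1.45 -2.42 -1.32 -1.91 -0.54  0.16  0.04 -0.25 -0.08 -0.3   0.28  0.6   0.46  0.55
 -0.22]
fit mm,mm,mrad [ 0.34 -1.95 -2.32]
w5 [-7.86  7.04]
[-1.86 -1.75 -1.7  -0.6  -1.47 -1.36 -1.69 -1.8  -2.01 -3.13   nan   nan   nan   nan -0.58  0.62  0.66  0.52  0.89  0.46  1.26  1.52  1.49  1.34
  0.58]
fit mm,mm,mrad [ 1.28 -2.95 -2.49]
w7 [-8.27  6.81]
[-1.54 -1.36 -1.37 -1.05 -1.03 -0.98 -1.28 -1.42 -1.25 -2.99 -2.19 -3.01 -1.84 -1.97 -0.58  0.57  0.59  0.08  0.24  0.08  0.61  1.05  0.89  1.03
  0.51]
fit mm,mm,mrad [ 0.96 -2.4  -1.38]
```

The bead spacing reads 15 mm as specified. The measured correction averages (+0.9, -2.3) mm in the jig frame and -0.1°. Applying it and lowering toward the start.

```bash
sed -i 's/^J=.*/J=(.5491,-.0100,-10.4)/' h.py; python3 - <<'E'
from h import *
s=manip.observe(); print(SW[0],togo(s,SW[0]+[0,0,.03]))
E
```

```text
[ 0.50761618 -0.05322144  0.018     ] [ 1.9 -2.3 55.9]
```

Emit:
{"api": "send_rows", "payload": {"motion": [10,2,-2,0,0,10,0,0,20,0,10,0,0,20,0,10,0,0,15,0,10,0,0,0,0,10,0,0,0,0]}}

```text
time_s: 28.8
ee_pos: [0.5077, -0.0563, 0.1285]
eef_rot: [-179.5, -1.7, -12.2]
ft_force: [0.5, 0.1, -0.8]
opening: 0.018
```

```bash
python3 - <<'E'
from h import *
s=manip.observe(); print(s['ee_pos'],s['eef_rot'],tipw(s),togo(s,SW[0]))
c=snap('scene','s1'); w=snap('wrist','w8')
uv=w2pix(c,[tipw(s)])[0]; print(uv, w2pix(w,[tipw(s)]))
x,y=int(uv[0])-35,int(uv[1])-40
o=cv2.resize(c[0][y:y+60,x:x+80,::-1],(480,360),interpolation=cv2.INTER_CUBIC); 
for q,col in((uv,(0,0,255)),(w2pix(c,[SW[0]])[0],(255,0,0)),(w2pix(c,[SW[3]])[0],(255,0,0))): cv2.circle(o,(int((q[0]-x+.5)*6),int((q[1]-y+.5)*6)),3,col,-1)
a=np.zeros((600,800,3),np.uint8); a[:360,:480]=o; a[360:600,480:800]=cv2.resize(w[0][:,:,::-1],(320,240))
cv2.imwrite('pics/s1b.png',a)
E
```

```text
[ 0.5077193  -0.05631514  0.12853621] [-179.47607707   -1.73610534  -12.16596283] [ 0.50666653 -0.05549044  0.0432433 ] [-0.3 -2.2 25.3]
[228.62223751 203.68850517] [[253.98804811 194.54216308]]
```

View pics/s1b.png

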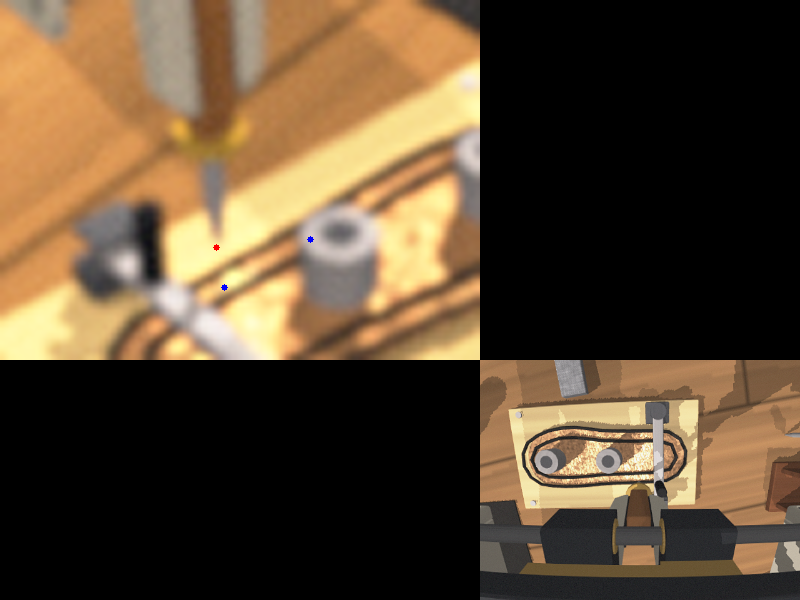

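The scene view shows the tip at (217,238) in the crop, close to its predicted dot, and the start point falls between the beads. Descending.

Emit:
{"api": "send_rows", "payload": {"motion": [10,0,-2.5,0,0,10,0,0,10,0,10,0,0,8,0,10,0,0,4,0,10,0,0,0,0]}}

```text
time_s: 29.52
ee_pos: [0.5094, -0.0535, 0.1059]
eef_rot: [-179.5, -1.8, -12.1]
ft_force: [0.4, 0.4, -0.5]
opening: 0.0177
```

```bash
python3 - <<'E'
from h import *
s=manip.observe(); print(s['ee_pos'],s['eef_rot'],tipw(s),togo(s,SW[0]),s['ft_force'])
E
```

```text
[ 0.50939404 -0.05352758  0.10585682] [-179.47091578   -1.81961553  -12.14786868] [ 0.50846415 -0.05272187  0.02056229] [-0.8  0.7  2.5] [ 0.35038245  0.3997919  -0.48196285]
```

Emit:
{"api": "send_rows", "payload": {"motion": [10,-0.5,0,2,0,10,0,0,1,0]}}

```text
time_s: 29.78
ee_pos: [0.5091, -0.0535, 0.1029]
eef_rot: [-179.5, -1.8, -12.2]
ft_force: [-1.3, -0.4, -0.5]
opening: 0.018
```

Emit:
{"api": "send_rows", "payload": {"motion": [10,0,0,1,0]}}

```text
time_s: 29.9
ee_pos: [0.5092, -0.0535, 0.1023]
eef_rot: [-179.5, -1.9, -12.2]
ft_force: [-2.5, -0.0, 6.9]
opening: 0.018
```

Light floor contact (7 N) at TCP z = 102.3 mm. Preparing the trace rows at 3.75 mm per row.

```bash
cat >> h.py <<'E'
from scipy.interpolate import CubicSpline
ZF=.0172
def trace(n=16,step=.00375,dz=0.):
    s=manip.observe(); W=SW.copy(); W[:,2]=ZF+dz
    L=np.r_[0,np.cumsum(np.linalg.norm(np.diff(W,axis=0),axis=1))]; f=CubicSpline(L,W)
    u=np.linspace(0,L[-1],2000); t=tipw(s); u0=u[np.argmin(np.linalg.norm(f(u)[:,:2]-t[:2],axis=1))]
    e=f(u0)-t; r,p=pose(s)
    us=np.minimum(u0+step*np.arange(1,n+1),L[-1]); pts=f(np.r_[u0,us]); d=np.diff(pts,axis=0)
    d[:4,:2]+=e[:2]/4; d[:4,2]+=e[2]/4
    print('u0 %.1f of %.1f mm, err %s, tip %s, F %s rot %s'%(u0*1e3,L[-1]*1e3,np.round(e*1e3,1),np.round(t*1e3,1),np.round(s['ft_force'],1),np.round(s['eef_rot'],1)))
    for q in r.inv().apply(d)*1000: print('10, %.1f, %.1f, %.1f, 0,'%tuple(q),end=' ')
    print()
E
python3 -c "
from h import *
trace(12)"
```

```text
u0 0.6 of 388.1 mm, err [-0.6  0.   0.2], tip [508.3 -52.7  17. ], F [-2.5 -0.   6.9] rot [-179.5   -1.9  -12.2]
10, -0.2, -3.7, -0.0, 0, 10, -0.3, -3.7, -0.0, 0, 10, -0.3, -3.7, -0.0, 0, 10, -0.3, -3.7, -0.0, 0, 10, -0.1, -3.7, 0.0, 0, 10, -0.1, -3.7, 0.0, 0, 10, -0.1, -3.7, 0.0, 0, 10, -0.1, -3.7, 0.0, 0, 10, -0.1, -3.8, 0.0, 0, 10, -0.1, -3.8, 0.0, 0, 10, -0.1, -3.7, 0.0, 0, 10, -0.1, -3.7, 0.0, 0,
```

Emit:
{"api": "send_rows", "payload": {"motion": [10,-0.2,-3.7,0,0,10,-0.2,-3.7,0,0,10,-0.2,-3.7,0,0,10,-0.2,-3.7,0,0,10,-0.1,-3.7,0,0,10,-0.1,-3.7,0,0]}}

```text
time_s: 30.65
ee_pos: [0.5134, -0.0304, 0.1028]
eef_rot: [-179.5, -1.9, -12.2]
ft_force: [-0.2, -0.1, -1.0]
opening: 0.018
```

```bash
python3 -c "
from h import *
trace(14)"
```

```text
u0 24.1 of 388.1 mm, err [-0.6  0.1 -0.3], tip [512.6 -29.7  17.5], F [-0.2 -0.1 -1. ] rot [-179.5   -1.9  -12.2]
10, -0.3, -3.7, 0.1, 0, 10, -0.3, -3.7, 0.1, 0, 10, -0.2, -3.7, 0.1, 0, 10, -0.2, -3.7, 0.1, 0, 10, -0.1, -3.7, 0.0, 0, 10, -0.1, -3.7, 0.0, 0, 10, -0.2, -3.7, 0.0, 0, 10, -0.3, -3.7, 0.0, 0, 10, -0.4, -3.7, 0.0, 0, 10, -0.4, -3.7, 0.0, 0, 10, -0.4, -3.7, 0.0, 0, 10, -0.4, -3.7, 0.0, 0, 10, -0.3, -3.7, 0.0, 0, 10, -0.3, -3.7, 0.0, 0,
```

Emit:
{"api": "send_rows", "payload": {"motion": [10,-0.4,-3.7,0.2,0,10,-0.4,-3.7,0.2,0,10,-0.3,-3.7,0.2,0,10,-0.3,-3.7,0.1,0,10,-0.2,-3.7,0.1,0,10,-0.2,-3.7,0.1,0,10,-0.2,-3.7,0.1,0,10,-0.3,-3.7,0.1,0,10,-0.4,-3.7,0.1,0,10,-0.4,-3.7,0.1,0]}}

```text
time_s: 31.9
ee_pos: [0.5189, 0.0081, 0.1025]
eef_rot: [-179.6, -2.0, -12.2]
ft_force: [-0.1, -5.8, 3.8]
opening: 0.0181
```

```bash
python3 -c "
from h import *
trace(16)"
```

```text
u0 62.7 of 388.1 mm, err [-0.1 -0.1  0. ], tip [518.2   8.7  17.2], F [-0.1 -5.8  3.8] rot [-179.6   -2.   -12.2]
10, -0.4, -3.7, 0.0, 0, 10, -0.4, -3.7, 0.0, 0, 10, -0.4, -3.7, 0.0, 0, 10, -0.4, -3.7, 0.0, 0, 10, -0.4, -3.7, 0.0, 0, 10, -0.4, -3.7, 0.0, 0, 10, -0.4, -3.7, 0.0, 0, 10, -0.4, -3.7, 0.0, 0, 10, -0.3, -3.7, 0.0, 0, 10, -0.3, -3.7, 0.0, 0, 10, -0.2, -3.7, 0.0, 0, 10, -0.1, -3.8, 0.0, 0, 10, -0.0, -3.7, 0.0, 0, 10, 0.1, -3.7, 0.0, 0, 10, 0.1, -3.7, 0.0, 0, 10, 0.2, -3.7, 0.0, 0,
```

Emit:
{"api": "send_rows", "payload": {"motion": [10,-0.4,-3.7,0,0,10,-0.4,-3.7,0,0,10,-0.4,-3.7,0,0,10,-0.4,-3.7,0.1,0,10,-0.4,-3.7,0,0,10,-0.4,-3.7,0.1,0,10,-0.4,-3.7,0,0,10,-0.4,-3.7,0.1,0,10,-0.3,-3.7,0,0,10,-0.3,-3.7,0.1,0,10,-0.2,-3.7,0,0,10,-0.1,-3.7,0.1,0,10,0,-3.7,0,0]}}

```text
time_s: 33.52
ee_pos: [0.5253, 0.0588, 0.1024]
eef_rot: [-179.7, -2.0, -12.2]
ft_force: [-1.8, -5.1, 3.9]
opening: 0.0178
```

```bash
python3 -c "
from h import *
trace(16)"
```

```text
u0 113.8 of 388.1 mm, err [ 0.6 -0.1  0.1], tip [524.5  59.2  17.1], F [-1.8 -5.1  3.9] rot [-179.7   -2.   -12.2]
10, 0.3, -3.7, 0.0, 0, 10, 0.3, -3.7, 0.0, 0, 10, 0.3, -3.7, 0.0, 0, 10, 0.2, -3.8, 0.0, 0, 10, -0.0, -3.8, 0.0, 0, 10, -0.1, -3.8, 0.0, 0, 10, 0.0, -3.8, 0.0, 0, 10, 0.3, -3.7, 0.0, 0, 10, 0.7, -3.6, 0.0, 0, 10, 1.1, -3.5, 0.1, 0, 10, 1.5, -3.4, 0.1, 0, 10, 1.9, -3.3, 0.1, 0, 10, 2.1, -3.2, 0.1, 0, 10, 2.3, -3.1, 0.1, 0, 10, 2.5, -2.8, 0.1, 0, 10, 2.8, -2.5, 0.1, 0,
```

Emit:
{"api": "send_rows", "payload": {"motion": [10,0.3,-3.7,0,0,10,0.3,-3.7,0,0,10,0.3,-3.7,0,0,10,0.2,-3.8,0,0,10,0.1,-3.8,0,0,10,0.1,-3.8,0,0,10,0.2,-3.8,0,0,10,0.4,-3.7,0.1,0,10,0.8,-3.6,0,0]}}

```text
time_s: 34.65
ee_pos: [0.5346, 0.0933, 0.1023]
eef_rot: [-179.7, -1.9, -12.2]
ft_force: [-2.2, -6.2, 5.5]
opening: 0.0175
```

```bash
python3 -c "
from h import *
trace(16)"
```

```text
u0 149.3 of 388.1 mm, err [ 0.7 -0.4  0.2], tip [533.7  93.7  17. ], F [-2.2 -6.2  5.5] rot [-179.7   -1.9  -12.2]
10, 1.5, -3.4, 0.0, 0, 10, 1.9, -3.3, 0.0, 0, 10, 2.2, -3.2, 0.0, 0, 10, 2.4, -3.1, 0.0, 0, 10, 2.4, -3.0, 0.1, 0, 10, 2.7, -2.7, 0.1, 0, 10, 2.9, -2.3, 0.1, 0, 10, 3.2, -1.9, 0.1, 0, 10, 3.5, -1.4, 0.1, 0, 10, 3.7, -0.9, 0.1, 0, 10, 3.8, -0.5, 0.1, 0, 10, 3.8, -0.1, 0.1, 0, 10, 3.8, 0.3, 0.1, 0, 10, 3.7, 0.6, 0.1, 0, 10, 3.6, 1.0, 0.1, 0, 10, 3.5, 1.4, 0.1, 0,
```

Emit:
{"api": "send_rows", "payload": {"motion": [10,1.8,-3.3,0,0,10,2.2,-3.2,0,0,10,2.4,-3.1,0,0,10,2.5,-3,0.1,0,10,2.7,-2.7,0.1,0,10,2.9,-2.4,0.1,0,10,3.2,-1.9,0.1,0]}}

```text
time_s: 35.52
ee_pos: [0.5548, 0.1098, 0.1021]
eef_rot: [-179.9, -1.5, -12.1]
ft_force: [-6.0, -4.4, 8.0]
opening: 0.0176
```

```bash
python3 -c "
from h import *
trace(16)"
```

```text
u0 174.7 of 388.1 mm, err [-0.2  0.5  0.4], tip [553.2 110.1  16.8], F [-6.  -4.4  8. ] rot [-179.9   -1.5  -12.1]
10, 3.1, -2.1, -0.0, 0, 10, 3.4, -1.6, -0.0, 0, 10, 3.6, -1.1, 0.0, 0, 10, 3.7, -0.7, 0.0, 0, 10, 3.8, -0.2, 0.1, 0, 10, 3.8, 0.2, 0.1, 0, 10, 3.7, 0.5, 0.1, 0, 10, 3.6, 0.9, 0.1, 0, 10, 3.5, 1.3, 0.1, 0, 10, 3.4, 1.7, 0.1, 0, 10, 3.2, 2.1, 0.1, 0, 10, 2.9, 2.5, 0.1, 0, 10, 2.6, 2.8, 0.1, 0, 10, 2.2, 3.1, 0.1, 0, 10, 1.8, 3.3, 0.0, 0, 10, 1.5, 3.4, 0.0, 0,
```

Emit:
{"api": "send_rows", "payload": {"motion": [10,3.2,-2,-0.1,0,10,3.5,-1.5,0,0,10,3.6,-1,0,0,10,3.7,-0.6,0.1,0,10,3.8,-0.1,0.1,0,10,3.8,0.3,0.1,0,10,3.7,0.6,0.1,0,10,3.6,1,0.1,0]}}

```text
time_s: 36.52
ee_pos: [0.584, 0.1105, 0.1013]
eef_rot: [-179.6, -1.2, -12.1]
ft_force: [-3.4, 6.5, 3.6]
opening: 0.0179
```

```bash
python3 -c "
from h import *
trace(16)
s=manip.observe(); c=snap('wrist','w9')
o=c[0][:,:,::-1].copy()
for p in w2pix(c,np.r_[SW,[tipw(s)]]): cv2.circle(o,tuple(int(v) for v in np.round(p)),1,(255,0,0),-1)
sc=snap('scene','s2'); uv=w2pix(sc,[tipw(s)])[0]; x,y=int(uv[0])-40,int(uv[1])-40
z=cv2.resize(sc[0][y:y+60,x:x+80,::-1],(400,300),interpolation=cv2.INTER_CUBIC)
cv2.circle(z,(int((uv[0]-x+.5)*5),int((uv[1]-y+.5)*5)),3,(0,0,255),-1)
a=np.zeros((600,800,3),np.uint8); a[:300,:400]=cv2.resize(o,(400,300)); a[300:,400:]=z
a[:300,400:]=cv2.resize(o[40:190,120:320],(400,300),interpolation=cv2.INTER_CUBIC)
cv2.imwrite('pics/w9b.png',a)
"
```

```text
u0 203.1 of 388.1 mm, err [-1.4 -2.6  1.2], tip [582.1 111.4  16. ], F [-3.4  6.5  3.6] rot [-179.6   -1.2  -12.1]
10, 3.4, 1.8, -0.2, 0, 10, 3.2, 2.2, -0.2, 0, 10, 3.1, 2.6, -0.3, 0, 10, 2.8, 3.0, -0.3, 0, 10, 2.7, 2.6, 0.0, 0, 10, 2.4, 2.9, 0.0, 0, 10, 1.9, 3.2, 0.0, 0, 10, 1.6, 3.4, 0.0, 0, 10, 1.4, 3.5, 0.0, 0, 10, 1.3, 3.6, -0.0, 0, 10, 1.3, 3.5, -0.0, 0, 10, 1.3, 3.5, 0.0, 0, 10, 1.3, 3.5, 0.0, 0, 10, 1.3, 3.5, -0.0, 0, 10, 1.2, 3.6, -0.0, 0, 10, 1.0, 3.6, -0.0, 0,
```

View pics/w9b.png

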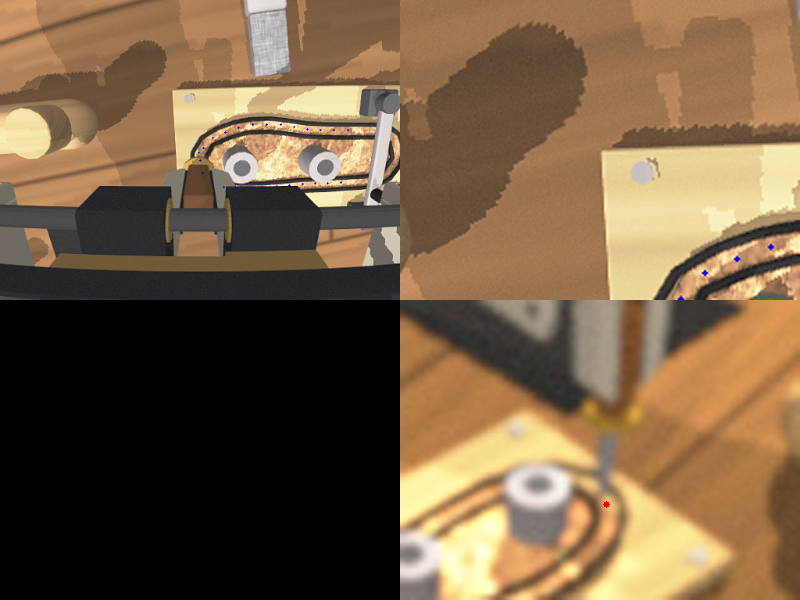

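The estimated tip sits about 2.6 mm outside the groove's middle, yet the force points the other way (+y). I'll recheck the jig overlay near the toe with this closer picture before going on.

```bash
python3 - <<'E'
from h import *
from scipy.ndimage import map_coordinates
np.set_printoptions(precision=1,suppress=True,linewidth=160)
t=np.gradient(SEAM,axis=0); t/=np.linalg.norm(t,axis=1)[:,None]; n=np.c_[-t[:,1],t[:,0]]
off=np.arange(-13,13.1,.25)/1000
for name in('w7','w8','w9'):
  c=load(name); g=c[0].max(2).astype(float)
  for z in (.018,.023):
    o=[]
    for k in range(25):
        P=np.c_[SEAM[k]+off[:,None]*n[k],np.full(len(off),z)]
        uv=w2pix(c,jig2w(J,P)); v=map_coordinates(g,[uv[:,1],uv[:,0]],order=1,mode='nearest')
        m=np.abs(off)<.0095
        # bright gap containing the centre: half-level crossings
        i0=int(np.argmin(np.abs(off))); th=90
        i=i0
        while i>0 and v[i]>th:i-=1
        j=i0
        while j<len(v)-1 and v[j]>th:j+=1
        o.append([off[i]*1e3,off[j]*1e3])
    o=np.array(o); print(name,z); print(o[:,0]);print(o[:,1])
E
```

```text
w7 0.018
[-5.5 -5.5 -5.2 -5.2 -5.2 -5.  -5.2 -5.2 -5.  -4.8 -4.  -3.8 -1.2 -4.2 -5.  -4.8 -5.2 -6.  -5.5 -6.5 -6.  -5.5 -5.5 -5.2 -6. ]
[5.8 6.  6.  6.2 5.8 6.5 6.2 6.2 6.5 5.8 8.2 8.2 8.5 8.  6.2 7.  6.2 5.8 5.5 4.8 5.  5.5 5.5 6.  5.5]
w7 0.023
[-6.5 -6.5 -6.  -6.2 -6.2 -5.8 -6.  -6.  -5.8 -6.5 -5.8 -6.2 -4.2 -6.2 -5.5 -5.2 -5.8 -5.8 -6.  -6.5 -6.  -5.2 -5.5 -5.  -5.8]
[4.8 5.  5.  5.2 4.8 5.5 5.2 5.  5.5 4.  6.  5.5 5.8 5.8 4.8 6.  5.8 5.2 5.2 4.5 4.8 5.5 5.2 5.8 5.2]
w8 0.018
[-5.5 -5.2 -4.8 -5.  -4.8 -4.8 -5.  -5.  -4.2 -4.8 -3.8 -2.8 -0.8 -3.8 -4.5 -4.2 -5.  -5.8 -6.  -6.5 -6.  -5.2 -5.5 -5.5 -6. ]
[6.  6.  6.  6.5 6.2 6.2 6.2 6.2 6.5 6.  8.5 8.2 9.  7.8 6.2 7.  6.5 5.2 5.5 4.8 4.8 5.8 5.2 5.8 5.2]
w8 0.023
[-6.5 -6.2 -6.  -5.8 -5.8 -6.  -6.  -6.  -5.8 -6.2 -6.2 -6.  -4.  -6.2 -5.5 -5.2 -5.8 -5.8 -6.  -6.2 -5.8 -5.2 -5.2 -5.2 -5.8]
[4.8 4.8 4.8 5.2 4.8 5.5 5.  5.2 5.2 4.  5.5 4.8 5.5 5.5 4.8 5.8 5.5 4.8 5.2 4.8 4.8 5.5 5.2 5.5 5.2]
w9 0.018
[ -4.  -13.  -13.   -3.8  -3.5   0.    0.    0.    0.  -13.    0.    0.  -13.   -5.8  -5.5  -5.5  -6.2  -6.8  -6.8  -7.5  -6.8  -6.2  -6.2  -6.2  -6.5]
[ 6.8  7.   7.   7.5  1.2  0.   0.   0.   0.  13.   0.   0.  13.   5.8  5.   6.   5.   4.2  4.5  4.   4.5  4.8  4.5  4.8  4.5]
w9 0.023
[ -6.2 -13.  -13.   -6.    0.    0.    0.    0.    0.  -13.    0.    0.  -13.   -5.   -4.5  -4.5  -5.2  -6.   -5.8  -6.8  -6.   -5.2  -5.5  -5.2  -5.8]
[ 4.   4.2  4.5  4.8  0.   0.   0.   0.   0.  13.   0.   0.  13.   6.5  5.8  7.   5.8  5.   5.2  4.2  4.5  5.2  5.5  5.5  5.2]
```

The base and top edges read separately say my earlier correction went about 1.2 mm too far heelward, because it picked up the bead sides. I'm correcting that and allowing for the tool having slid up about 1 mm in the grip.

```bash
sed -i 's/^J=.*/J=(.5490,-.0088,-10.4)/; s/^ZF=.*/ZF=.0160/' h.py; python3 -c "
from h import *
trace(12)"
```

```text
u0 204.4 of 388.1 mm, err [-0.9 -1.7 -0.4], tip [582.7 111.   16.4], F [1.  3.6 4.6] rot [-179.6   -1.2  -12.1]
10, 3.4, 1.7, 0.1, 0, 10, 3.2, 2.1, 0.1, 0, 10, 3.1, 2.5, 0.1, 0, 10, 2.8, 2.9, 0.1, 0, 10, 2.6, 2.8, 0.0, 0, 10, 2.2, 3.0, 0.0, 0, 10, 1.8, 3.3, 0.0, 0, 10, 1.5, 3.4, 0.0, 0, 10, 1.3, 3.5, 0.0, 0, 10, 1.3, 3.6, 0.0, 0, 10, 1.3, 3.5, 0.0, 0, 10, 1.3, 3.5, 0.0, 0,
```

Emit:
{"api": "send_rows", "payload": {"motion": [10,3.4,1.6,0,0,10,3.2,2,0,0,10,3,2.4,0,0]}}

```text
time_s: 37.0
ee_pos: [0.5932, 0.1023, 0.1022]
eef_rot: [-179.5, -1.3, -12.1]
ft_force: [-2.3, 2.2, 2.6]
opening: 0.0181
```

```bash
python3 -c "
from h import *
trace(12)"
```

```text
u0 215.5 of 388.1 mm, err [-0.9 -0.7 -1. ], tip [591.4 103.2  17. ], F [-2.3  2.2  2.6] rot [-179.5   -1.3  -12.1]
10, 2.7, 2.6, 0.3, 0, 10, 2.4, 3.0, 0.3, 0, 10, 2.0, 3.3, 0.3, 0, 10, 1.6, 3.5, 0.2, 0, 10, 1.5, 3.4, 0.0, 0, 10, 1.3, 3.5, 0.0, 0, 10, 1.3, 3.6, -0.0, 0, 10, 1.3, 3.5, 0.0, 0, 10, 1.3, 3.5, 0.0, 0, 10, 1.3, 3.5, 0.0, 0, 10, 1.2, 3.5, -0.0, 0, 10, 1.1, 3.6, -0.0, 0,
```

Emit:
{"api": "send_rows", "payload": {"motion": [10,2.7,2.6,0,0,10,2.4,3,0,0,10,2,3.3,0,0,10,1.6,3.5,0,0,10,1.5,3.4,0,0,10,1.3,3.5,0,0]}}

```text
time_s: 37.75
ee_pos: [0.6023, 0.0798, 0.1024]
eef_rot: [-179.4, -1.4, -12.1]
ft_force: [1.8, 3.8, 0.7]
opening: 0.0177
```

```bash
sed -i 's/^ZF=.*/ZF=.0168/' h.py; python3 -c "
from h import *
trace(16)"
```

```text
u0 239.4 of 388.1 mm, err [-1.8 -0.3 -0.3], tip [600.8  80.8  17.1], F [1.8 3.8 0.7] rot [-179.4   -1.4  -12.1]
10, 0.8, 3.7, 0.1, 0, 10, 0.9, 3.7, 0.1, 0, 10, 0.9, 3.7, 0.1, 0, 10, 0.9, 3.7, 0.1, 0, 10, 1.2, 3.5, -0.0, 0, 10, 1.1, 3.6, -0.0, 0, 10, 0.9, 3.6, -0.0, 0, 10, 0.8, 3.7, -0.0, 0, 10, 0.6, 3.7, -0.0, 0, 10, 0.4, 3.7, -0.0, 0, 10, 0.2, 3.7, -0.0, 0, 10, 0.1, 3.8, -0.0, 0, 10, 0.0, 3.8, -0.0, 0, 10, -0.0, 3.8, -0.0, 0, 10, -0.0, 3.8, -0.0, 0, 10, -0.1, 3.8, -0.0, 0,
```

Emit:
{"api": "send_rows", "payload": {"motion": [10,0.7,3.7,0.1,0,10,0.7,3.7,0.1,0,10,0.8,3.7,0.1,0,10,0.8,3.7,0.1,0,10,0.9,3.6,0,0,10,0.8,3.6,0,0,10,0.6,3.7,0,0,10,0.5,3.7,0,0]}}

```text
time_s: 38.75
ee_pos: [0.6042, 0.0497, 0.1026]
eef_rot: [-179.1, -1.8, -12.1]
ft_force: [5.4, 6.3, -1.5]
opening: 0.0182
```

```bash
python3 -c "
from h import *
trace(16)"
```

```text
u0 268.9 of 388.1 mm, err [-1.2  0.1 -0.5], tip [603.3  51.   17.3], F [ 5.4  6.3 -1.5] rot [-179.1   -1.8  -12.1]
10, 0.3, 3.7, 0.1, 0, 10, 0.1, 3.8, 0.1, 0, 10, -0.1, 3.8, 0.1, 0, 10, -0.2, 3.8, 0.1, 0, 10, 0.0, 3.8, -0.1, 0, 10, -0.0, 3.8, -0.1, 0, 10, -0.0, 3.8, -0.1, 0, 10, -0.1, 3.8, -0.1, 0, 10, -0.1, 3.7, -0.1, 0, 10, -0.3, 3.7, -0.1, 0, 10, -0.4, 3.7, -0.1, 0, 10, -0.5, 3.7, -0.1, 0, 10, -0.6, 3.7, -0.1, 0, 10, -0.7, 3.7, -0.1, 0, 10, -0.7, 3.7, -0.1, 0, 10, -0.7, 3.7, -0.1, 0,
```

The force (+x, +y) suggests the tip is riding the inner bead, so the tool may have turned slightly in the grip. I'll check the shank's axis in the scene camera numerically.

```bash
python3 - <<'E'
from h import *
np.set_printoptions(precision=1,suppress=True,linewidth=160)
S=manip.observe(); snap('scene','s3')
P={'s1':([0.5077193,-0.05631514,0.12853621],[-179.476,-1.736,-12.166]),'s2':([.584,.1105,.1013],[-179.6,-1.2,-12.1]),'s3':(S['ee_pos'],S['eef_rot'])}
for k,(p,r) in P.items():
    c=load(k); Rr=R.from_euler('xyz',r,degrees=True)
    hsv=cv2.cvtColor(c[0],cv2.COLOR_RGB2HSV).astype(float); sat=hsv[...,1]
    out=[]
    for h in np.arange(8,54,5)/1000:   # height above tip along axis
        a=Rr.apply(TIP-[0,0,h])+p; u,v=w2pix(c,[a])[0]
        row=int(round(v)); cols=np.arange(int(u)-9,int(u)+10); w=np.clip(90-sat[row,cols],0,None)
        out.append((h*1e3,v,u,(w*cols).sum()/max(w.sum(),1e-6)-u,w.sum()))
    print(k,np.array(out).T)
E
```

```text
s1 [[   8.    13.    18.    23.    28.    33.    38.    43.    48.    53. ]
 [ 201.4  199.9  198.4  196.9  195.4  193.9  192.4  190.9  189.4  187.8]
 [ 228.4  228.3  228.1  228.   227.9  227.7  227.6  227.5  227.3  227.2]
 [   4.2    4.7    0.7    0.3    0.3    0.5    0.5    0.5 -227.3 -227.2]
 [  72.    46.    65.    93.   143.   161.   180.   151.     0.     0. ]]
s2 [[   8.    13.    18.    23.    28.    33.    38.    43.    48.    53. ]
 [ 189.2  187.9  186.5  185.1  183.7  182.2  180.8  179.4  177.9  176.5]
 [ 288.9  289.   289.   289.1  289.2  289.3  289.3  289.4  289.5  289.6]
 [  -8.4   -7.2   -5.2   -3.7   -1.9   -0.4   -0.4   -0.3   -0.3 -289.6]
 [ 270.   320.   211.   192.   144.   135.   153.   132.    52.     0. ]]
s3 [[   8.    13.    18.    23.    28.    33.    38.    43.    48.    53. ]
 [ 203.3  201.9  200.5  199.   197.6  196.2  194.7  193.3  191.8  190.3]
 [ 282.3  282.4  282.4  282.4  282.5  282.5  282.5  282.6  282.6  282.6]
 [-282.3   -1.5   -1.1   -4.    -4.4   -4.8   -4.9   -4.9   -5.5   -7.2]
 [   0.    33.   145.   469.   719.   722.   710.   711.   606.   397. ]]
```

Emit:
{"api": "send_rows", "payload": {"motion": [10,0.9,3.7,0.1,0,10,0.8,3.7,0.1,0,10,0.6,3.7,0.1,0,10,0.4,3.7,0.1,0]}}

```text
time_s: 39.3
ee_pos: [0.6033, 0.0328, 0.1023]
eef_rot: [-179.2, -1.7, -12.1]
ft_force: [0.5, 3.8, 2.1]
opening: 0.0181
```

```bash
python3 -c "
from h import *
trace(10)
s=manip.observe(); print(s['ft_torque'])"
```

```text
u0 285.6 of 388.1 mm, err [-2.6  0.5 -0.2], tip [602.4  34.1  17. ], F [0.5 3.8 2.1] rot [-179.2   -1.7  -12.1]
10, -0.7, 3.8, -0.0, 0, 10, -0.7, 3.8, -0.0, 0, 10, -0.7, 3.8, -0.0, 0, 10, -0.8, 3.8, -0.0, 0, 10, -0.2, 3.7, -0.1, 0, 10, -0.3, 3.7, -0.1, 0, 10, -0.5, 3.7, -0.1, 0, 10, -0.6, 3.7, -0.1, 0, 10, -0.7, 3.7, -0.1, 0, 10, -0.7, 3.7, -0.1, 0, 
[ 1.02936043 -0.08018566  0.04088963]
```

Emit:
{"api": "send_rows", "payload": {"motion": [10,0.2,3.7,0,0,10,0.2,3.7,0.1,0,10,0.1,3.7,0,0,10,0,3.7,0.1,0,10,-0.1,3.7,0,0]}}

```text
time_s: 39.92
ee_pos: [0.5998, 0.0137, 0.1022]
eef_rot: [-179.1, -1.8, -12.1]
ft_force: [0.2, 3.8, 3.6]
opening: 0.0178
```

```bash
python3 -c "
from h import *
TIP[0]-=.0035
trace(14)
s=manip.observe(); print(s['ft_torque'])
c=snap('wrist','w10'); o=c[0][:,:,::-1].copy()
uv=w2pix(c,np.r_[SW,[tipw(s)]]); print(uv[-1])
for p in uv: cv2.circle(o,tuple(int(v) for v in np.round(p)),1,(255,0,0),-1)
sc=snap('scene','s4'); q=w2pix(sc,[tipw(s)])[0]; x,y=int(q[0])-40,int(q[1])-40
z=cv2.resize(sc[0][y:y+60,x:x+80,::-1],(800,600),interpolation=cv2.INTER_CUBIC)[:,:]
P=np.r_[[tipw(s)],SW]
for i,u in enumerate(w2pix(sc,P)): cv2.circle(z,(int((u[0]-x+.5)*10),int((u[1]-y+.5)*10)),3,(0,0,255) if i==0 else (255,0,0),-1)
cv2.imwrite('pics/s4b.png',z)
"
```

```text
u0 305.0 of 388.1 mm, err [-0.1 -0.1 -0. ], tip [595.5  15.7  16.8], F [0.2 3.8 3.6] rot [-179.1   -1.8  -12.1]
10, -0.4, 3.7, -0.1, 0, 10, -0.5, 3.7, -0.1, 0, 10, -0.6, 3.7, -0.1, 0, 10, -0.7, 3.7, -0.1, 0, 10, -0.7, 3.7, -0.1, 0, 10, -0.7, 3.7, -0.1, 0, 10, -0.6, 3.7, -0.1, 0, 10, -0.6, 3.7, -0.1, 0, 10, -0.4, 3.7, -0.1, 0, 10, -0.3, 3.7, -0.1, 0, 10, -0.1, 3.7, -0.1, 0, 10, -0.1, 3.8, -0.1, 0, 10, -0.1, 3.8, -0.1, 0, 10, -0.1, 3.8, -0.1, 0, 
[ 1.1425838  -0.25445027  0.00357313]
[253.97296919 198.1840288 ]
```

View pics/s4b.png

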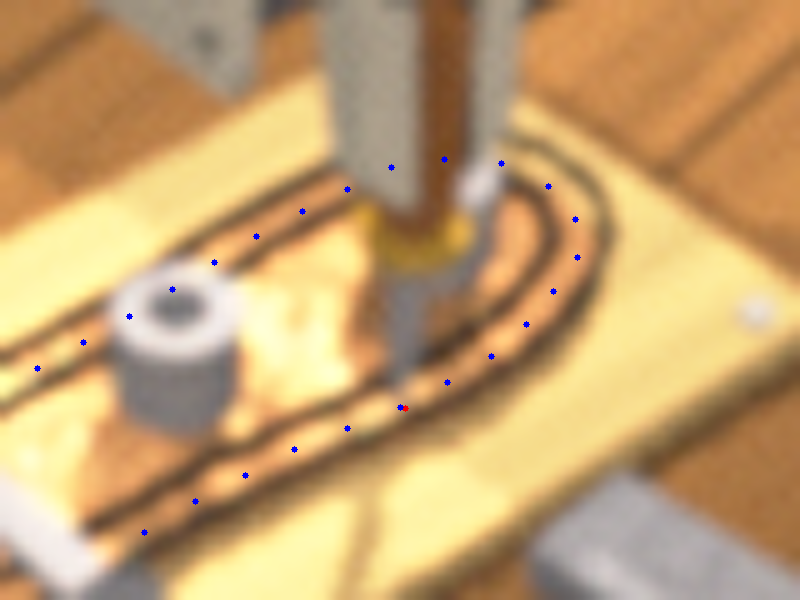

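The tip is in the groove at (403,395), on the predicted spot, with the seam dots centred between the beads. Continuing to the end.

Emit:
{"api": "send_rows", "payload": {"motion": [10,-0.3,3.7,0,0,10,-0.4,3.7,0,0,10,-0.5,3.7,0,0,10,-0.6,3.7,0,0,10,-0.6,3.7,0,0,10,-0.6,3.7,-0.1,0,10,-0.5,3.7,0,0,10,-0.5,3.7,-0.1,0]}}

```text
time_s: 41.02
ee_pos: [0.5893, -0.0159, 0.1022]
eef_rot: [-179.1, -1.8, -12.1]
ft_force: [1.8, 4.8, 2.6]
opening: 0.0177
```

```bash
sed -i 's/^def tipw/TIP[0]-=.0035\ndef tipw/' h.py; python3 -c "
from h import *
trace(14)"
```

```text
u0 336.2 of 388.1 mm, err [-0.9  0.3  0. ], tip [585.  -13.8  16.8], F [1.8 4.8 2.6] rot [-179.1   -1.8  -12.1]
10, -0.6, 3.7, -0.1, 0, 10, -0.5, 3.7, -0.1, 0, 10, -0.3, 3.7, -0.1, 0, 10, -0.3, 3.7, -0.1, 0, 10, -0.1, 3.8, -0.1, 0, 10, -0.1, 3.8, -0.1, 0, 10, -0.1, 3.7, -0.1, 0, 10, -0.1, 3.7, -0.1, 0, 10, -0.1, 3.7, -0.1, 0, 10, -0.1, 3.7, -0.1, 0, 10, -0.0, 3.7, -0.1, 0, 10, 0.1, 3.7, -0.1, 0, 10, 0.2, 3.7, -0.1, 0, 10, 0.3, 3.1, -0.0, 0,
```

Emit:
{"api": "send_rows", "payload": {"motion": [10,-0.4,3.7,0,0,10,-0.3,3.7,0,0,10,-0.2,3.7,-0.1,0,10,-0.1,3.7,0,0,10,-0.1,3.7,-0.1,0,10,-0.1,3.7,0,0,10,-0.1,3.7,-0.1,0,10,-0.1,3.7,0,0]}}

```text
time_s: 42.02
ee_pos: [0.5809, -0.0461, 0.102]
eef_rot: [-179.0, -1.8, -12.1]
ft_force: [0.5, 6.2, 5.9]
opening: 0.0178
```

```bash
python3 -c "
from h import *
trace(8)"
```

```text
u0 367.5 of 388.1 mm, err [-0.3  0.1  0.2], tip [576.6 -43.9  16.6], F [0.5 6.2 5.9] rot [-179.    -1.8  -12.1]
10, -0.2, 3.7, -0.1, 0, 10, -0.1, 3.7, -0.1, 0, 10, -0.0, 3.7, -0.1, 0, 10, 0.1, 3.7, -0.1, 0, 10, 0.3, 3.8, -0.1, 0, 10, 0.2, 1.8, -0.0, 0, 10, 0.0, 0.0, 0.0, 0, 10, 0.0, 0.0, 0.0, 0,
```

Emit:
{"api": "send_rows", "payload": {"motion": [10,-0.2,3.7,-0.1,0,10,-0.1,3.7,-0.1,0,10,0,3.7,-0.1,0,10,0.1,3.7,0,0,10,0.1,3.7,0,0,10,0.1,3.7,0,0,10,0,0,0,0]}}

```text
time_s: 42.9
ee_pos: [0.5757, -0.0697, 0.102]
eef_rot: [-179.0, -1.7, -12.1]
ft_force: [-2.1, -3.1, 4.4]
opening: 0.0179
```

```bash
python3 -c "
from h import *
trace(3)"
```

```text
u0 388.1 of 388.1 mm, err [1.1 3.5 0.2], tip [571.4 -67.5  16.6], F [-2.1 -3.1  4.4] rot [-179.    -1.7  -12.1]
10, 0.1, -0.9, -0.0, 0, 10, 0.1, -0.9, -0.0, 0, 10, 0.1, -0.9, -0.0, 0,
```

The tip is past the end point, at jig y ≈ -53. Lifting straight out and carrying the tool back to the stand.

Emit:
{"api": "send_rows", "payload": {"motion": [10,0.3,0,-8,0,10,0.6,0,-20,0,10,0.9,0,-30,0,10,0.9,0,-30,0,10,0,0,0,0,10,0,0,0,0]}}

```text
time_s: 43.65
ee_pos: [0.5748, -0.0713, 0.1956]
eef_rot: [-179.1, -1.7, -12.1]
ft_force: [-0.4, 0.2, -1.4]
opening: 0.0181
```

```bash
python3 -c "
from h import *
s=manip.observe(); print(s['ee_pos'],s['eef_rot'],s['ft_force'],tipw(s),togo(s,[.430,-.3220,.10]))"
```

```text
[ 0.57477629 -0.07127048  0.19559375] [-179.07391196   -1.71504711  -12.14563973] [-0.37899193  0.19390167 -1.42185601] [ 0.57039812 -0.06911872  0.11020273] [-84.3 276.8   3.2]
```

Emit:
{"api": "send_rows", "payload": {"motion": [10,-9,30,0,0,10,-15,50,0,0,10,-17,55,0,0,10,-17,55,0,0,10,-15,50,0,0,10,-8,25,0,0,10,0,0,0,0,10,0,0,0,0]}}

```text
time_s: 44.65
ee_pos: [0.4337, -0.3179, 0.1803]
eef_rot: [-178.9, -1.1, -12.0]
ft_force: [0.1, 1.3, -0.8]
opening: 0.0181
```

```bash
python3 - <<'E'
from h import *
np.set_printoptions(precision=2,suppress=True,linewidth=160)
s=manip.observe(); print(s['ee_pos'],s['eef_rot'],tipw(s),togo(s,[.430,-.3220,.10]))
# true shank axis in scene: compare with predicted axis
r,p=pose(s); c=snap('scene','s5'); sat=cv2.cvtColor(c[0],cv2.COLOR_RGB2HSV)[...,1].astype(float)
for h in range(6,56,6):
    u,v=w2pix(c,[r.apply(TIP-[0,0,h/1000])+p])[0]; cols=np.arange(int(u)-10,int(u)+11); w=np.clip(80-sat[int(round(v)),cols],0,None); print(h,round(v),round(u,1),round((w*cols).sum()/max(w.sum(),1e-6)-u,2),w.sum())
wr=snap('wrist','w11'); a=wr[0][:,:,::-1]
o=np.zeros((600,800,3),np.uint8)
uv=w2pix(c,[tipw(s)])[0]; x,y=int(uv[0])-40,int(uv[1])-50
z=cv2.resize(c[0][y:y+75,x:x+80,::-1],(480,450),interpolation=cv2.INTER_CUBIC)
for q,col in((uv,(0,0,255)),(w2pix(c,[[.430,-.3218,.08]])[0],(255,0,0))): cv2.circle(z,(int((q[0]-x+.5)*6),int((q[1]-y+.5)*6)),3,col,-1)
o[:450,:480]=z; b=a.copy(); 
for q in w2pix(wr,[tipw(s),[.430,-.3218,.08]]): cv2.circle(b,tuple(int(t) for t in np.round(q)),1,(255,0,0),-1)
o[:240,480:]=cv2.resize(b,(320,240)); o[240:540,480:800]=cv2.resize(b[130:280,170:330],(320,300),interpolation=cv2.INTER_CUBIC)
cv2.imwrite('pics/s5b.png',o)
E
```

```text
[ 0.43 -0.32  0.18] [-178.87   -1.12  -12.04] [ 0.43 -0.32  0.09] [ 2.9  6.1 -5.1]
6 231 121.8 0.19 1.0
12 229 121.1 0.25 74.0
18 227 120.4 0.28 138.0
24 225 119.7 0.07 199.0
30 223 119.0 0.28 206.0
36 221 118.2 0.38 228.0
42 219 117.5 0.58 208.0
48 217 116.8 -116.76 0.0
54 215 116.0 -116.01 0.0
```

View pics/s5b.png

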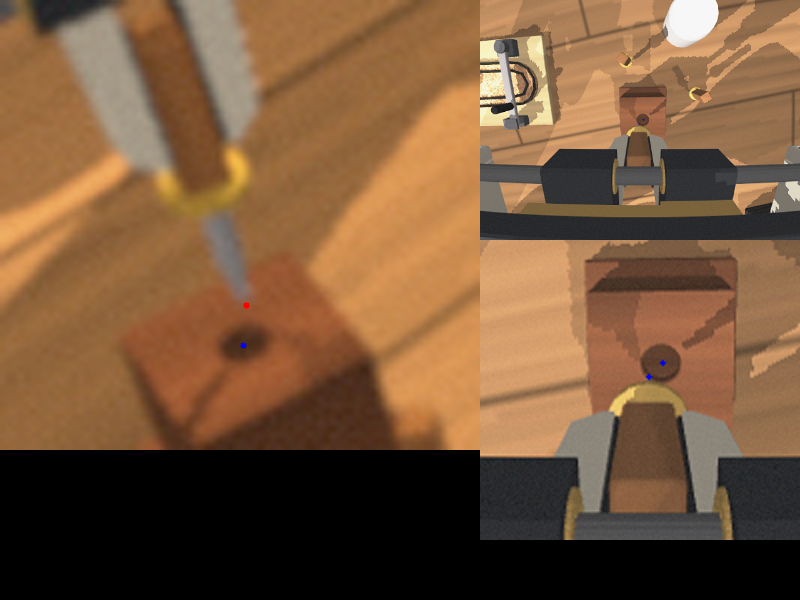

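Both views agree: the tip's dot is on the real tip and the hole's dot is on the hole. The tool leans about 3.5° in the grip, so I'll lower it along its own axis.

Emit:
{"api": "send_rows", "payload": {"motion": [10,3,6,0,0,10,0,0,0,0,10,0,0,0,0]}}

```text
time_s: 45.12
ee_pos: [0.4369, -0.3233, 0.1805]
eef_rot: [-178.9, -1.1, -11.8]
ft_force: [0.1, -0.4, -0.3]
opening: 0.0179
```

```bash
python3 - <<'E'
from h import *
s=manip.observe(); print(s['ee_pos'],s['eef_rot'],tipw(s),togo(s,[.430,-.3220,.081]),togo(s,[.4263,-.3220,.0205]))
E
```

```text
[ 0.43687848 -0.32329049  0.18049955] [-178.88133114   -1.1451482   -11.84648374] [ 0.43171683 -0.32070698  0.09516429] [-1.7  1.9 14.1] [-6.5  3.8 74.5]
```

Emit:
{"api": "send_rows", "payload": {"motion": [10,-1.5,1.5,0,0,10,0,0,10,0,10,-0.5,0.3,10,0,10,0,0,0,0]}}

```text
time_s: 45.62
ee_pos: [0.4347, -0.3241, 0.1585]
eef_rot: [-178.9, -1.1, -11.8]
ft_force: [0.4, -0.5, -1.2]
opening: 0.0181
```

```bash
python3 - <<'E'
from h import *
s=manip.observe(); print(s['ee_pos'],s['eef_rot'],s['ft_force'],tipw(s),togo(s,[.4263,-.3220,.0205]))
E
```

```text
[ 0.43473222 -0.32409181  0.15850231] [-178.86232147   -1.11307313  -11.8371583 ] [ 0.41677706 -0.48982743 -1.23197962] [ 0.42952918 -0.32147168  0.07317068] [-4.1  2.2 52.6]
```

Emit:
{"api": "send_rows", "payload": {"motion": [10,-1.2,0.7,15,0,10,-1.2,0.7,15,0,10,-1,0.6,13,0,10,0,0,0,0,10,0,0,0,0]}}

```text
time_s: 46.25
ee_pos: [0.4315, -0.3245, 0.1116]
eef_rot: [-178.8, -1.1, -11.8]
ft_force: [-0.5, 0.2, -0.3]
opening: 0.0181
```

```bash
python3 - <<'E'
from h import *
s=manip.observe(); print(s['ee_pos'],s['eef_rot'],s['ft_force'],tipw(s),togo(s,[.4263,-.3220,.0205]))
E
```

```text
[ 0.43151054 -0.32453852  0.1116167 ] [-178.83088153   -1.05881801  -11.84331775] [-0.48224489  0.17854019 -0.26892972] [ 0.42623828 -0.32185548  0.02629127] [-0.   0.2  5.8]
```

Emit:
{"api": "send_rows", "payload": {"motion": [10,0,0,3,0,10,0,0,1.5,0,10,0,0,0,0]}}

```text
time_s: 46.62
ee_pos: [0.432, -0.3247, 0.1078]
eef_rot: [-178.9, -1.1, -11.8]
ft_force: [-1.0, 0.3, -1.2]
opening: 0.018
```

Emit:
{"api": "send_rows", "payload": {"motion": [10,0,0,2,0,10,0,0,1,0]}}

```text
time_s: 46.88
ee_pos: [0.4323, -0.3248, 0.1056]
eef_rot: [-178.9, -1.2, -11.8]
ft_force: [-3.2, 3.0, 10.5]
opening: 0.018
```

The collar has touched the plate (10 N at TCP z = 105.6 mm, the same height as at pickup). Releasing.

Emit:
{"api": "send_rows", "payload": {"motion": [40,0,0,0,0,40,0,0,0,0,40,0,0,0,0,40,0,0,0,0,40,0,0,-15,0,40,0,0,-30,0,40,0,0,-50,0,40,0,0,-50,0,40,0,0,0,0,40,0,0,0,0]}}

```text
time_s: 48.12
ee_pos: [0.4282, -0.3268, 0.2594]
eef_rot: [-179.0, -1.3, -11.8]
ft_force: [0.3, -0.2, -0.5]
opening: 0.0399
```

```bash
python3 - <<'E'
from h import *
from scipy.ndimage import label
np.set_printoptions(precision=4,suppress=True,linewidth=160)
s=manip.observe(); print(s['ee_pos'],s['eef_rot'],s['ft_force'])
for n in('top','scene'):
    c=snap(n,n+'F')
    hsv=cv2.cvtColor(c[0],cv2.COLOR_RGB2HSV)
    m=(hsv[...,0]>=20)&(hsv[...,0]<=30)&(hsv[...,1]>120)&(hsv[...,2]>110)   # brass
    u,v=w2pix(c,[[.430,-.3218,.083]])[0]; yy,xx=np.nonzero(m); k=(abs(xx-u)<14)&(abs(yy-v)<14)
    print(n,'collar pred',u,v,'seen',xx[k].mean() if k.any() else None,yy[k].mean() if k.any() else None,k.sum())
    # same in first frame
    c0=load(n+'0'); h0=cv2.cvtColor(c0[0],cv2.COLOR_RGB2HSV); m0=(h0[...,0]>=20)&(h0[...,0]<=30)&(h0[...,1]>120)&(h0[...,2]>110)
    yy,xx=np.nonzero(m0); k=(abs(xx-u)<14)&(abs(yy-v)<14); print('  at start',xx[k].mean() if k.any() else None,yy[k].mean() if k.any() else None,k.sum())
    # image difference around the stand & bystanders
    d=cv2.absdiff(c[0],c0[0]).max(2)
    for nm,P,rr in(('stand',[.43,-.3218,.11],14),('tin',[.5643,-.4123,.06],16),('brush',[.75,.004,.02],16),('last',[.66,.32,.05],20),('green',[.4682,.4128,.02],8),('hook shut',jig2w(J,[-.04,-.085,.058])[0],7)):
        a,b=[int(t) for t in w2pix(c,[P])[0]]; w=d[max(b-rr,0):b+rr,max(a-rr,0):a+rr]; print('  ',nm,(a,b),'changed frac',round(float((w>45).mean()),3))
E
```

```text
[ 0.4282 -0.3268  0.2594] [-178.9596   -1.2843  -11.8379] [ 0.2541 -0.152  -0.5404]
top collar pred 352.52481844051425 235.13514555284135 seen None None 0
  at start 350.0 235.0 3
   stand (354, 235) changed frac 0.383
   tin (377, 192) changed frac 0.001
   brush (247, 139) changed frac 0.0
   last (149, 165) changed frac 0.0
   green (123, 225) changed frac 0.0
   hook shut (276, 215) changed frac 0.378
scene collar pred 121.70385411041397 238.08971596716043 seen 122.25 239.75 20
  at start 123.68181818181819 239.77272727272728 22
   stand (118, 229) changed frac 0.046
   tin (127, 305) changed frac 0.0
   brush (319, 240) changed frac 0.0
   last (351, 158) changed frac 0.0
   green (312, 132) changed frac 0.0
   hook shut (216, 203) changed frac 0.536
```

Bystanders are unchanged. Clearing the arm, then a numeric check of the weights, the hook and the tool's uprightness (the picture budget is used up).

Emit:
{"api": "send_rows", "payload": {"motion": [40,-15,50,-5,0,40,-15,50,-5,0,40,-15,50,0,0,40,-15,50,0,0,40,0,0,0,0,40,0,0,0,0]}}

```text
time_s: 48.98
ee_pos: [0.3249, -0.5138, 0.2573]
eef_rot: [-178.5, -0.9, -11.7]
ft_force: [0.7, 0.0, 0.3]
opening: 0.0399
```

```bash
python3 - <<'E'
from h import *
np.set_printoptions(precision=4,suppress=True,linewidth=160)
s=manip.observe(); print(s['ee_pos'])
def match(A,B,u,v,r,sr):  # crop of A at (u,v) searched in B
    u,v=int(round(u)),int(round(v)); t=A[v-r:v+r+1,u-r:u+r+1]; w=B[v-r-sr:v+r+sr+1,u-r-sr:u+r+sr+1]
    q=cv2.matchTemplate(w,t,cv2.TM_CCOEFF_NORMED); _,m,_,l=cv2.minMaxLoc(q); return (l[0]-sr,l[1]-sr),round(m,2)
sc=snap('scene','sG'); tp=snap('top','tG'); s0,t0=load('scene0'),load('top0')
for h in(.083,.10,.12,.14,.152):
    u,v=w2pix(sc,[[.43,-.3218,h]])[0]; print('tool',h,'scene shift',match(s0[0],sc[0],u,v,5,5),end=' ')
    u,v=w2pix(tp,[[.43,-.3218,h]])[0]; print('top shift',match(t0[0],tp[0],u,v,5,5))
for nm,src,k in(('mat wt in start top',[.4854,.3094,.033],None),):
    u0,v0=[int(round(t)) for t in w2pix(t0,[src])[0]]; T=t0[0][v0-5:v0+6,u0-5:u0+6]
    q=cv2.matchTemplate(tp[0],T,cv2.TM_CCOEFF_NORMED)
    for _ in range(5):
        _,m,_,l=cv2.minMaxLoc(q); c=(l[0]+5,l[1]+5); q[max(l[1]-6,0):l[1]+7,max(l[0]-6,0):l[0]+7]=-1
        w=pix2w(tp,[c],.048)[0]; jj=R.from_euler('z',-J[2],degrees=True).apply(w-[J[0],J[1],0]); print('ring',c,round(m,2),'jig mm',np.round(jj[:2]*1e3))
# hook: black knob and bar
g=tp[0].max(2); a=w2pix(tp,jig2w(J,[[-.04,-.085,.078],[-.04,-.085,.04],[0,-.085,.038],[.04,-.085,.038]])); print('knob/bar grey',[int(g[int(round(v)),int(round(u))]) for u,v in a])
E
```

```text
[ 0.3249 -0.5138  0.2573]
tool 0.083 scene shift ((-1, 0), 0.9) top shift ((1, 1), 0.79)
tool 0.1 scene shift ((-1, 0), 0.8) top shift ((1, 1), 0.81)
tool 0.12 scene shift ((2, -5), 0.44) top shift ((1, 1), 0.79)
tool 0.14 scene shift ((-1, -1), 0.89) top shift ((0, 1), 0.81)
tool 0.152 scene shift ((-1, 0), 0.77) top shift ((0, 1), 0.79)
ring (319, 183) 0.7 jig mm [  88. -205.]
ring (10, 291) 0.7 jig mm [-429.  719.]
ring (166, 66) 0.68 jig mm [389. 359.]
ring (382, 50) 0.67 jig mm [ 577. -350.]
ring (475, 350) 0.67 jig mm [-364. -801.]
knob/bar grey [51, 51, 194, 191]
```

```bash
python3 - <<'E'
from h import *
np.set_printoptions(precision=1,suppress=True)
inv=lambda w: R.from_euler('z',-J[2],degrees=True).apply(w-[J[0],J[1],0])[...,:2]*1e3
exp=jig2w(J,[[.002,.075,.033],[.001,-.015,.033]])
for n in('tG','sG'):
    c=load(n); sat=cv2.cvtColor(c[0],cv2.COLOR_RGB2HSV)[...,1]; pred=w2pix(c,exp)
    m=((sat<60)&(c[0].max(2)>60)).astype(np.uint8); k,l,st,ct=cv2.connectedComponentsWithStats(m)
    print(n,'pred',pred.ravel())
    for i in range(1,k):
        if st[i,4]>20 and np.linalg.norm(pred-ct[i],axis=1).min()<40: print('  blob',ct[i],st[i,2:],'jig',inv(pix2w(c,[ct[i]],.033))[0])
E
```

```text
tG pred [229.2 194.7 256.5 199.7]
  blob [277.1 201.1] [ 17  50 300] jig [  7.9 -81.9]
  blob [227.9 193.8] [11 11 97] jig [ 4.  79.8]
  blob [242.5 198.2] [12 12 98] jig [-1.8 30.5]
sG pred [274.  192.6 248.5 206.9]
  blob [275.1 190.8] [ 14  16 172] jig [-1.7 82.4]
  blob [260.1 197.6] [ 13  16 175] jig [-7.1 32.6]
  blob [229.9 221. ] [ 46  47 478] jig [ 11.  -83.9]
```

The toe weight is in place, but the other now reads about jig (-3, 26) instead of (1, -15). It seems to have been knocked, though it looks still inside the footbed. Taking a wrist measurement from above.

Emit:
{"api": "send_rows", "payload": {"motion": [40,5,-54,0,0,40,5,-54,0,0,40,5,-54,0,0,40,5,-54,0,0,40,5,-54,0,0,40,5,-54,0,0,40,5,-54,0,0,40,5,-54,0,0,40,0,0,0,0,40,0,0,0,0]}}

```text
time_s: 50.32
ee_pos: [0.4533, -0.0759, 0.2703]
eef_rot: [-178.5, -1.3, -10.9]
ft_force: [-0.3, 0.0, 0.1]
opening: 0.0399
```

```bash
cat > wt.py <<'E'
from h import *
import sys
np.set_printoptions(precision=1,suppress=True)
inv=lambda w: R.from_euler('z',-J[2],degrees=True).apply(w-[J[0],J[1],0])[...,:2]*1e3
def rep(n):
    c=load(n); hsv=cv2.cvtColor(c[0],cv2.COLOR_RGB2HSV)
    pc=w2pix(c,jig2w(J,np.c_[[[-.02,-.03],[-.02,.1],[.02,.1],[.02,-.03]],np.full(4,.035)]))
    for lo in (110,150):   # bright steel top face
        m=((hsv[...,1]<60)&(hsv[...,2]>lo)).astype(np.uint8); m=cv2.morphologyEx(m,cv2.MORPH_CLOSE,np.ones((5,5),np.uint8))
        for q in cv2.findContours(m,cv2.RETR_EXTERNAL,cv2.CHAIN_APPROX_NONE)[0]:
            if cv2.contourArea(q)<150: continue
            x,y=q[:,0].mean(0)
            if cv2.pointPolygonTest(pc.astype(np.float32).reshape(-1,1,2),(float(x),float(y)),False)<-900: continue
            P=inv(pix2w(c,q[:,0].astype(float),.048)); (cx,cy),r=cv2.minEnclosingCircle(P.astype(np.float32)); e=cv2.fitEllipse(P.astype(np.float32))
            if abs(cx)<60 and -60<cy<130: print(n,lo,'px',(int(x),int(y)),'jig centre %.1f %.1f r %.1f'%(cx,cy,r),'axes',np.round(e[1],1))
if len(sys.argv)>1: snap('wrist',sys.argv[1]); print(manip.observe()['ee_pos'],manip.observe()['time_s'])
for n in ['w5','w7','w8','w9','w10']+sys.argv[1:]: rep(n)
E
python3 wt.py w12
```

```text
[ 0.5 -0.1  0.3] 50.375
w5 110 px (98, 115) jig centre -1.1 -8.3 r 19.9 axes [33.8 36.1]
w5 110 px (17, 71) jig centre 0.4 78.3 r 20.0 axes [34.9 36.2]
w5 150 px (98, 115) jig centre -0.9 -8.1 r 19.7 axes [33.4 35.8]
w5 150 px (17, 71) jig centre -0.6 78.9 r 19.4 axes [34.1 36. ]
w7 110 px (133, 151) jig centre 2.2 78.4 r 18.4 axes [33.7 34.9]
w7 110 px (234, 151) jig centre 2.4 -30.2 r 39.2 axes [43.3 77.2]
w7 150 px (133, 151) jig centre 1.4 79.4 r 17.5 axes [33.5 34. ]
w7 150 px (237, 149) jig centre 6.2 -30.2 r 38.6 axes [37.4 76.7]
w8 110 px (153, 169) jig centre -3.2 34.5 r 14.6 axes [19.4 25.7]
w8 110 px (106, 162) jig centre 2.5 78.0 r 19.1 axes [34.1 35.4]
w8 110 px (247, 171) jig centre -22.7 -55.6 r 84.4 axes [101.5 202.7]
w8 150 px (153, 169) jig centre -3.2 34.5 r 14.6 axes [19.4 25.7]
w8 150 px (105, 162) jig centre 1.2 79.2 r 17.5 axes [33.4 34.2]
w8 150 px (240, 160) jig centre 3.8 -43.1 r 67.2 axes [104.3 105.7]
w9 110 px (415, 249) jig centre -31.0 -14.2 r 20.1 axes [ 8. 39.]
w9 110 px (359, 209) jig centre 2.9 40.6 r 14.5 axes [15.3 24.6]
w9 110 px (414, 212) jig c
[... 198 characters left out ...]
entre 2.9 40.6 r 14.5 axes [15.3 24.6]
w9 150 px (320, 215) jig centre 0.9 70.8 r 30.7 axes [32.6 54.1]
w9 150 px (413, 213) jig centre 1.4 -7.6 r 28.9 axes [35.8 52.6]
w10 110 px (217, 237) jig centre 14.9 62.6 r 25.4 axes [34.4 54.5]
w10 110 px (288, 236) jig centre 13.3 5.4 r 24.6 axes [32.  49.6]
w10 110 px (292, 203) jig centre 47.1 0.9 r 25.3 axes [ 5.8 52. ]
w10 150 px (292, 203) jig centre 47.1 0.9 r 25.3 axes [ 5.8 52. ]
w12 110 px (173, 111) jig centre -4.8 29.4 r 18.7 axes [34.2 35. ]
w12 110 px (138, 108) jig centre -0.3 77.0 r 19.7 axes [33.5 36. ]
w12 150 px (173, 110) jig centre -4.9 30.6 r 18.0 axes [33.6 33.8]
w12 150 px (137, 107) jig centre 1.4 78.7 r 17.7 axes [33.4 33.7]
```

Both top faces are level circles of 18 mm radius, at about (1, 78) and (-5, 30) in the jig frame. The knocked weight is still upright in the footbed, about 2 mm inside the inner bead and well clear of the groove, so regrasping it would only add risk. Handing in.

```bash
python3 -c "
from rig import manip
s=manip.observe(); print(s['time_s'],s['ft_force']); print(manip.sign_off())"
```

```text
50.375 [ 0.71334144 -0.58828705  0.55836644]
the job is handed in; nothing more can be done
None
```

The job is done and handed in at 50 s of robot time. The two steel weights went into the footbed and the hook was swung to its stop. The large seam tool was run along the groove at about 3 cm/s from the catch side round the toe to the hinge side, then hung back in its stand.

**Last checks**
- **Tool:** it sits in the hole with the same tilt as at the start, shifted about 1 pixel (2–3 mm), which is within the hole's slack.
- **Hook:** the knob and bar are at the shut position.
- **Bystanders:** the tin, last, brush and green look-alike were unchanged in the pictures.

**What did not go cleanly**
- **Knocked weight:** the heel-side weight, set at jig (0, -15), was found at about (-5, 30) at the end. It is still upright in the footbed, about 2 mm inside the inner bead and well clear of the groove, so I left it there.
- **Tool turned in the grip:** it turned about 2° in the grip near the toe. The tip probably brushed the inner bead at the toe and just after it (about 6 N sideways), but stayed in the groove and I corrected it by the side force. My tip estimate was up to about 3.5 mm off there, and it ran about 3.5 mm past the end point.
- **Placing force:** setting each weight down gave short readings of about 40 N at the wrist, through the held weight.
- **Picture limit:** the final checks were made by measurement, because all 16 pictures had been viewed.

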